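# Open the pump's service cover

### The job

Take the slotted driver from its stand and turn both cam fasteners on the orange console a quarter turn anticlockwise, to their stops, pressing on them with nothing but the driver. Stand the driver back in its stand, then lift the freed cover off by its handle and lay it flat, handle up, in the middle of the green mat. Drop nothing and leave the glassware and other things on the bench where they are.

Things in the scene. Friction and masses are not known exactly. Their poses are not given: they have to be found in the camera images.
- deck_mid (a point): Point in the middle of the deck's surface (92.5 mm above the bench, above the console's origin). Axes as the console's.
- turn_left (a joint): Angle of the left fastener, rad: 0 locked (stop), grows as it is turned anticlockwise seen looking onto the deck (positive about its z), pi/2 = fully released (stop). It starts locked, between 0 and 0.3.
- turn_right (a joint): Angle of the right fastener, same meaning and same (anticlockwise) direction.
- cover_grip (a point): Middle of the handle's bar, 32 mm from the cover's underside along its z. The bar is 12 mm thick (cover x), 52 mm long (cover y) and 16 mm deep (24 to 40 mm above the underside), on two posts at its ends. Axes as the cover's.
- driver_tip (a point): Middle of the blade's end. Axes as the driver's.
- console: Orange bench-pump console, fixed, 182 mm wide (its y); origin under the middle of its sloping part; x away from the robot, z up. Its white deck slopes 30 degrees, rising towards its +x from 48 mm high at the front, so the deck's outward normal is (-0.5, 0, 0.866) in this frame. Behind it an orange motor housing, 105 mm tall, reaches x = +159 mm.
- fastener_left: Cam fastener at the deck's left, 62 mm from deck_mid along console +y: a brass slotted head, 25 mm across, its top 11 mm above the deck, on a red cam wing 12 mm wide that reaches 27 mm from the axis. Origin on the axis in the deck's surface, z = the deck's outward normal, y runs along slot and wing. The frame turns with the fastener, which has 0.06 N m of friction and stays where left.
- fastener_right: The same fastener at the deck's right (console -y), same frame. Locked: the wing points at the cover, overlapping its edge by 10 mm, slot level across the deck. Released: wing and slot run straight up and down the slope.
- slot_left (a point): Middle of the left slot's floor, 5 mm above the deck, axes as the fastener's. The slot is straight, open at both ends, along y, 4.5 mm wide (chamfered to 7.6 mm at the mouth), 6 mm deep.
- slot_right (a point): Middle of the right slot's floor; same slot.
- cover: Aluminium service cover, 80 mm (its x, up the slope) x 90 mm (y) x 6 mm, 100 to 200 g, with a black bridge handle. Lies loose in a recess of the deck, flush with it, with up to 3 mm of play, held in by the two cam wings. Origin in the middle of its underside, z towards the handle side.
- driver: Slotted driver with yellow paddle handle, 90 g, standing blade down in its stand. Origin on its axis under its black collar, z towards the handle end. Collar 36 mm across, z 0 to 5 mm; handle 5 to 65 mm, 22 mm thick (x), 30 mm wide (y); 8 mm shank; flat blade with its end at z = -57 mm, 14 mm wide (y, as the handle's wide faces), 2.5 mm thick (x), 14 mm long.
- stand: Blue tool stand, fixed, 66 x 66 x 64 mm tall; origin under its centre. A vertical 20 x 20 mm hole goes through its middle: the driver's shank hangs in it with the collar resting on top (driver origin 64 mm above the bench). Stands left or right of the console, the mat on the other side.
- mat: Green service mat, fixed, flat on the bench, 170 x 170 x 4 mm; origin in the middle of its underside.
- bottle_white_cap: Amber reagent bottle with white cap, 68 mm across, 170 mm tall; origin under its centre. Leave alone.
- bottle_red_cap: Amber wide bottle with red cap, 76 mm across, 160 mm tall; origin under its centre. Leave alone.
- beaker: Clear beaker, 68 mm across, 90 mm tall; origin under its centre. Leave alone.
- dish: Small white dish, 68 mm across, 18 mm tall; origin under its centre. Leave alone.
- jar: White jar with black cap, 52 mm across, 60 mm tall; origin under its centre. Leave alone.
- carton: Cardboard carton 90 x 90 x 60 mm; origin under its centre. Leave alone.
- weight: Brass calibration weight, 38 mm across, 50 mm tall; origin under its centre. Leave alone.
There are look-alikes about, which are no part of the job. Several things have the shape of the cover; the one meant has the colours described above.

How it is judged:
By the outcome, as a careful person would: the job done as asked, in the order asked, and still so for the second after the job is handed in, with the robot touching nothing.
It also fails if it takes over 72 s, if anything falls off the work surface, if the arm or the gripper's body presses on something with over 40 N, if the wrist force passes 120 N, or if a joint passes its speed limit or range.

### The arm

A 6-joint arm with a two-finger parallel gripper is mounted at the origin on the work surface. World frame = base frame: x ahead of the robot, y to its left, z up, the work surface at z = 0. Lengths are in m, angles in rad, forces in N, time in s.
With the tool pointing down it reaches from about 0.35 to 0.725 m from the base axis. Payload 4.3 kg.
Tool frame: the origin (TCP) lies at the very end of the fingers, on their centre line; the grasp point (between the pads) lies 19 mm behind it; z points along the fingers, y is the line along which they close (so a half turn about z gives the same grasp; the last joint's range is limited). The gripper opens to 85 mm and grips with 20 to 120 N. Pads are 22 mm wide; open, the fingers measure 114 mm over their backs; the gripper's body (76 mm by 85 mm) begins 54 mm behind the grasp point. The pads swing forward as they close: fully open they stand 13 mm farther back than shut.
Start: joints at [-1.377, 0.377, 0.081, 1.274, 0, 1.46], TCP at [0.172, -0.549, 0.192] pointing down, gripper open.
Joint ranges: [-2.72, 2.72], [-0.84, 1.66], [-1.02, 1.22], [-1.77, 2.12], [-1.37, 1.28], [-3.14, 3.14]. Speed limits (rad/s): [2.57, 2.57, 3.14, 3.14, 3.14, 3.14].

### API

Orientations are given as a unit quaternion [w, x, y, z].
In Python, from plant import arm gives the robot as it stands. The module is installed in compiled form; this text tells all that it offers.
- The arm moves only by the tool drive_tool, never from a script. Its argument "increments" is a list of rows, each a list of 3 entries, a list of its own where there are three numbers: the turn, a rotation vector about the tool's x, y, z as a fraction of full scale, then the shift along the tool's x, y, z as a fraction of full scale, then the finger opening in mm, from 0 to 85.4. In form: [[[rx, ry, rz], [tx, ty, tz], jaw], ...]. A call has 1 to 5 rows; each row shifts and turns the commanded pose from where the row before left it, along the tool's axes as they then stand; what a row does not reach is not made up. Full scale, the value 1, is 40 mm for a shift and 0.08 rad for a turn. A row lasts 1/8 s, in which the tool goes at most 62.5 mm and 10.7 degrees, less where a joint would pass 70% of its speed; a pose out of reach is approached as far as the arm can. A call with a number of a shift or a turn outside -1 to 1 is refused whole. A call with a gripper value outside its range is refused whole. The fingers move at their own pace and stop on an object; "force" is the grip in N (left out, the last holds). Time passes only in rows, so rows that do not move let the fingers close. It gives the time, the measured TCP pose, the force, the opening and the grip force at its end, in the units of the state.
- arm.read_state(): the state, without advancing time (a new reading comes with each control period).
- arm.grab_frame(name): name is "scene" or "top" or "wrist"; returns (picture, depth): 384x512x3 uint8, red, green, blue; 384x512 float32, m along the optical axis (not along the pixel's ray), 0 where there is no reading.
- arm.camera_params(name): a dict with "intrinsics" (3x3 intrinsics, pixels), "distortion" ([k1, k2, p1, p2, k3] as OpenCV has them; the pictures are not rectified), "R" (3x3) and "t" (3): a world point X has camera coordinates R X + t. Camera axes: x right, y down, z forward; pixel columns grow to the right and rows downward; lengths in m; the calibration is good to about 2 mm. A picture is of the moment at which its call begins: read the wrist's pose just before it. camera_params takes no time and is no camera call; for the wrist camera it gives the pose at the moment of the call.
- arm.hand_in(): hands the job in; it is judged then, once.
The state is a dict: "t": time; "joint_pos": joint angles; "qvel": joint speeds; "joint_torque": joint torques, N m; "ee_pos": TCP position; "orientation": TCP orientation; "force": force on the tool from outside, world axes, zero at the start; "ft_torque": the same for the moment, N m; "grip_width": opening from 0.0 (shut) to 1.0 (fully open); "grip_force": force on a finger pad.
Only numpy, scipy, OpenCV 4.12 (cv2) and the standard library are available. Lean on these libraries where they do the work, as an engineer would, in place of code of your own. Each camera call takes 0.05 s, during which the arm holds its last target. There are 200 camera calls.

## Working session

There is one attempt and no reset: what is moved stays moved. The work goes in short steps, Python scripts to look and compute and a tool call to move; the robot and the scene stay as the last step left them, time stands still between calls to the robot, and variables do not carry over. Pictures are saved under pics/ and viewed, at most 10 in all, crops included, and the job is handed in when it is done.

Besides the shell and the picture viewer there is one more tool, called as name(argument=value, ...) on one line, values as JSON. drive_tool: Moves the arm, as the interface text tells. Its arguments: {"type":"object","properties":{"increments":{"type":"array"},"force":{"type":"number"}},"required":["increments"]}

```bash
mkdir -p pics; cat > h.py <<'E'
import numpy as np, cv2
from plant import arm
from scipy.spatial.transform import Rotation as R
def grab(n):
    p=arm.camera_params(n); im,d=arm.grab_frame(n); return im,d,p
def pts(d,p,px):
    """pixels (N,2: col,row) -> world points using depth"""
    px=np.asarray(px,float).reshape(-1,2)
    K=np.array(p['intrinsics']);u=cv2.undistortPoints(px[:,None],K,np.array(p['distortion']))[:,0]
    z=d[px[:,1].astype(int),px[:,0].astype(int)]
    c=np.c_[u*z[:,None],z]
    return (c-np.array(p['t']))@np.array(p['R'])
def plane(p,px,n,c):
    """rays onto plane n.X=c"""
    px=np.asarray(px,float).reshape(-1,2)
    K=np.array(p['intrinsics']);u=cv2.undistortPoints(px[:,None],K,np.array(p['distortion']))[:,0]
    Rm=np.array(p['R']);o=-Rm.T@np.array(p['t']);v=np.c_[u,np.ones(len(u))]@Rm
    n=np.asarray(n,float)
    return o+v*((c-o@n)/(v@n))[:,None]
def proj(p,X):
    return cv2.projectPoints(np.asarray(X,float).reshape(-1,3),cv2.Rodrigues(np.array(p['R']))[0],np.array(p['t'],float),np.array(p['intrinsics']),np.array(p['distortion']))[0][:,0]
def quat(q): return R.from_quat(np.r_[q[1:],q[0]])
def show(n,im): cv2.imwrite('pics/'+n,im[:,:,::-1])
E
python3 - <<'E'
from h import *
import pickle
o={}
for n in('top','scene'):
    o[n]=grab(n); show(n+'0.png',o[n][0]); p=o[n][2]; print(n,-np.array(p['R']).T@p['t'],np.round(p['R'],2).tolist())
pickle.dump(o,open('o.pkl','wb'))
s=arm.read_state();print(s)
E
```

```text
top [0.30425867 0.00332527 1.32716478] [[-0.01, -1.0, -0.02], [-0.99, 0.02, -0.15], [0.15, 0.02, -0.99]]
scene [1.0231522  0.62551268 1.06921291] [[-0.74, 0.68, -0.02], [0.53, 0.56, -0.64], [-0.42, -0.48, -0.77]]
{'t': 0.1, 'joint_pos': array([-1.37730586e+00,  3.77971648e-01,  7.97988711e-02,  1.27438381e+00,
       -1.51669144e-05,  1.46051135e+00]), 'qvel': array([ 0.00178161, -0.00201817,  0.00402421, -0.0013768 ,  0.00151762,
       -0.00017379]), 'joint_torque': array([ 8.64707145e-04, -4.64693499e+01,  2.70582372e+01,  1.20930781e-02,
       -1.15849716e-04, -1.46571608e-05]), 'ee_pos': array([ 0.17188361, -0.54804686,  0.19128008]), 'orientation': array([-8.79050462e-04,  9.88486835e-01,  1.51304336e-01, -4.41820497e-05]), 'force': array([ 0.15649763,  0.18904109, -0.43589342]), 'ft_torque': array([-0.03213758,  0.02588683, -0.00323354]), 'grip_force': 0.0, 'grip_width': 0.9969725048464684}
```

View pics/top0.png

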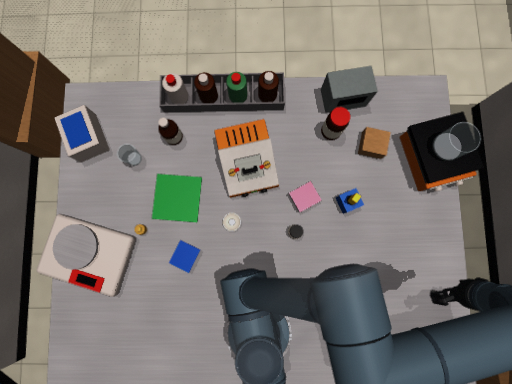

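View pics/scene0.png

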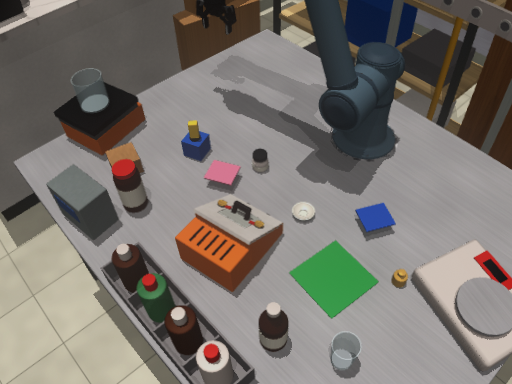

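Top view: console at (248,160), with the aluminium cover and black handle at (248,167). The brass fasteners are at (233,171) and (266,165), the blue stand with the yellow driver is at (350,200), and the green mat is at (177,198). Possible look-alikes of the cover are the pink plate (305,197) and the blue plate (184,256). Only the one on the console is aluminium with a black handle. I'll confirm that in an enlarged crop.

```bash
python3 - <<'E'
from h import *
import pickle
o=pickle.load(open('o.pkl','rb'))
im,d,p=o['top']; im2,d2,p2=o['scene']
a=cv2.resize(im[115:220,205:385],None,fx=4,fy=4,interpolation=cv2.INTER_CUBIC)
show('crop1.png',a)
b=cv2.resize(im2[180:290,170:290],None,fx=5,fy=5,interpolation=cv2.INTER_CUBIC)
show('crop2.png',b)
def mask(im,lo,hi,box):
    h=cv2.cvtColor(im,cv2.COLOR_RGB2HSV); m=cv2.inRange(h,np.array(lo),np.array(hi)); k=np.zeros_like(m); x0,y0,x1,y1=box;k[y0:y1,x0:x1]=m[y0:y1,x0:x1]; return k
def big(m):
    c=cv2.findContours(m,cv2.RETR_EXTERNAL,cv2.CHAIN_APPROX_NONE)[0]; return max(c,key=cv2.contourArea)[:,0]
def rect(w): 
    r=cv2.minAreaRect((w[:,:2]*1000).astype(np.float32)); return np.round(r[0],1),np.round(r[1],1),round(r[2],1)
m=mask(im,(50,120,60),(75,255,255),(140,160,215,230)); print('mat top',rect(plane(p,big(m),[0,0,1],.004)))
m=mask(im2,(50,120,60),(75,255,255),(270,220,400,330)); print('mat scene',rect(plane(p2,big(m),[0,0,1],.004)))
m=mask(im,(22,120,100),(35,255,255),(330,180,370,220)); c=big(m);print('yel px',c.min(0),c.max(0)); r,cc=np.nonzero(m); w=pts(d,p,np.c_[cc,r]); t=w[w[:,2]>.12]; print('drv top',len(t),t.mean(0),rect(t)); 
m=mask(im2,(22,120,100),(35,255,255),(170,110,220,170)); r,cc=np.nonzero(m); w=pts(d2,p2,np.c_[cc,r]); t=w[w[:,2]>.12]; print('drv scene',len(t),t.mean(0),rect(t),w[:,2].max())
m=mask(im,(105,120,40),(125,255,255),(330,180,370,220)); r,cc=np.nonzero(m); w=pts(d,p,np.c_[cc,r]); t=w[abs(w[:,2]-.064)<.006]; print('stand top',len(t),rect(t))
m=mask(im2,(105,120,40),(125,255,255),(170,110,220,170)); r,cc=np.nonzero(m); w=pts(d2,p2,np.c_[cc,r]); t=w[abs(w[:,2]-.064)<.006]; print('stand scene',len(t),rect(t))
# housing top
for nm,(i,dd,pp),box in(('top',o['top'],(205,110,285,205)),('scene',o['scene'],(170,190,290,290))):
    m=mask(i,(3,150,80),(14,255,255),box); r,cc=np.nonzero(m); w=pts(dd,pp,np.c_[cc,r]); t=w[(abs(w[:,2]-.105)<.006)]; print('housing',nm,len(t),t.mean(0),rect(t))
# deck plane
x0,y0,x1,y1=205,110,285,205
cc,r=np.meshgrid(range(x0,x1),range(y0,y1)); h=cv2.cvtColor(im,cv2.COLOR_RGB2HSV)[y0:y1,x0:x1].reshape(-1,3)
w=pts(d,p,np.c_[cc.ravel(),r.ravel()]); k=(h[:,1]<60)&(h[:,2]>150)&(w[:,2]>.055)&(w[:,2]<.15); t=w[k]; c0=np.median(t,0)
u,s,v=np.linalg.svd(t-t.mean(0),full_matrices=0); n=v[2]*np.sign(v[2,2]); 
k2=abs((t-t.mean(0))@n)<.004; t=t[k2]; u,s,v=np.linalg.svd(t-t.mean(0),full_matrices=0); n=v[2]*np.sign(v[2,2]); print('deck',len(t),t.mean(0),n,np.degrees(np.arccos(n[2])),np.degrees(np.arctan2(-n[1],-n[0])),rect(t))
E
```

```text
mat top (array([483.9, 295.4]), array([167.9, 166.7]), 84.5)
mat scene (array([487.4, 296.5]), array([167.3, 167.6]), 84.4)
yel px [352 193] [360 202]
drv top 53 [ 0.45725169 -0.32984187  0.12795718] (array([ 458.1, -330.3]), array([20. , 28.2]), 52.5)
drv scene 42 [ 0.47479283 -0.30610562  0.14896977] (array([744.7, 139.7]), array([1119.6,   26.4]), 58.8) 1.06921291025923
stand top 228 (array([ 458.4, -330.6]), array([64.7, 65.4]), 21.9)
stand scene 173 (array([ 459.4, -329.9]), array([70.5, 68. ]), 22.1)
housing top 885 [0.69061236 0.05104717 0.10485617] (array([645.7,  41.8]), array([164.3, 180.7]), 10.8)
housing scene 1911 [0.68535302 0.05369981 0.10340225] (array([652.8,  42. ]), array([157.3, 183.1]), 12.5)
deck 1596 [0.58226977 0.02646674 0.09716767] [-0.48747505 -0.10191131  0.86716905] 29.86868696935472 11.808160813883264 (array([574.5,  25.3]), array([146.2, 181.7]), 11.9)
```

View pics/crop1.png

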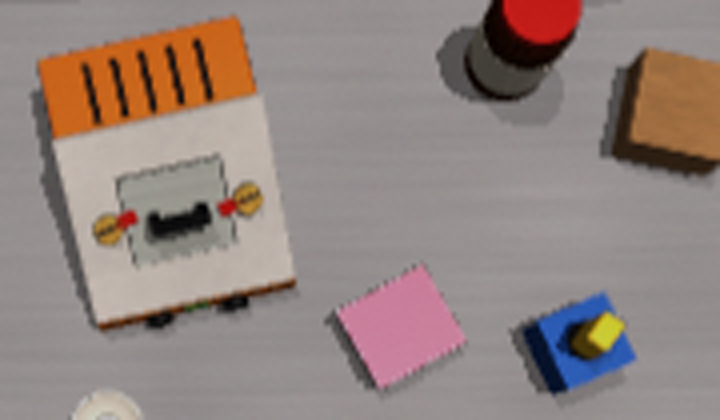

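View pics/crop2.png

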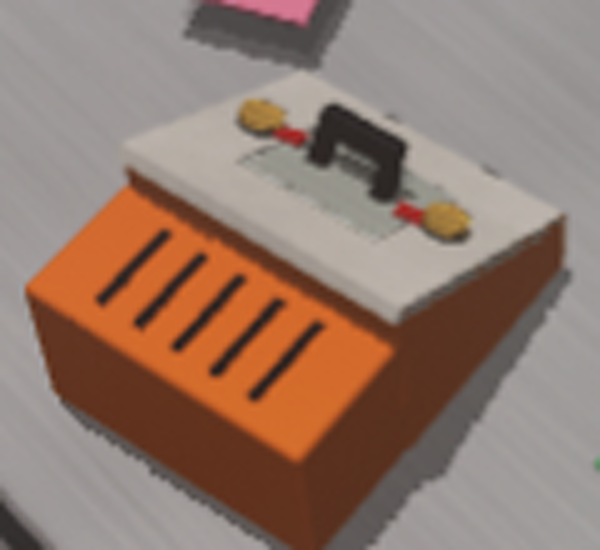

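The crops confirm it. The console's cover is grey aluminium with a black bridge handle, between red wings and brass heads. The pink plate has no handle, and neither does the blue one. The driver is the yellow paddle in the blue stand.

```bash
cat >> h.py <<'E'
def down(deg):
    """tool pointing down, tool x at world angle deg"""
    a=np.radians(deg);x=np.array([np.cos(a),np.sin(a),0]);z=np.array([0,0,-1.]);return R.from_matrix(np.c_[x,np.cross(z,x),z])
def cur():
    s=arm.read_state();return np.array(s['ee_pos']),quat(s['orientation'])
def plan(pos,rot,n=None,start=None,jaw=85):
    """print rows per-step; one line per call of 5"""
    p0,r0=start or cur(); pos=np.asarray(pos,float)
    rv=(r0.inv()*rot).as_rotvec()
    if n is None: n=int(max(1,np.ceil(np.linalg.norm(rv)/.079),np.ceil(np.linalg.norm(pos-p0)/.038)))
    rows=[]
    for i in range(n):
        ri=r0*R.from_rotvec(rv*i/n); t=ri.inv().apply((pos-p0)/n)/.04
        rows.append('[[%g,%g,%g],[%g,%g,%g],%g]'%(*np.round(rv/n/.08,3),*np.round(t,3),jaw))
    print('plan',n)
    for i in range(0,n,5): print('['+','.join(rows[i:i+5])+']')
    return pos,rot
E
python3 - <<'E'
from h import *
plan([.458,-.33,.26],down(142.5))
E
```

```text
plan 28
[[[-0,-0.001,-0.975],[0.302,-0.109,-0.061],85],[[-0,-0.001,-0.975],[0.31,-0.086,-0.061],85],[[-0,-0.001,-0.975],[0.315,-0.061,-0.061],85],[[-0,-0.001,-0.975],[0.319,-0.036,-0.061],85],[[-0,-0.001,-0.975],[0.321,-0.011,-0.061],85]]
[[[-0,-0.001,-0.975],[0.321,0.014,-0.061],85],[[-0,-0.001,-0.975],[0.319,0.039,-0.061],85],[[-0,-0.001,-0.975],[0.315,0.063,-0.061],85],[[-0,-0.001,-0.975],[0.309,0.088,-0.061],85],[[-0,-0.001,-0.975],[0.301,0.111,-0.061],85]]
[[[-0,-0.001,-0.975],[0.292,0.135,-0.061],85],[[-0,-0.001,-0.975],[0.28,0.157,-0.061],85],[[-0,-0.001,-0.975],[0.267,0.178,-0.061],85],[[-0,-0.001,-0.975],[0.253,0.198,-0.061],85],[[-0,-0.001,-0.975],[0.236,0.218,-0.061],85]]
[[[-0,-0.001,-0.975],[0.219,0.235,-0.061],85],[[-0,-0.001,-0.975],[0.2,0.252,-0.061],85],[[-0,-0.001,-0.975],[0.179,0.266,-0.061],85],[[-0,-0.001,-0.975],[0.158,0.28,-0.061],85],[[-0,-0.001,-0.975],[0.136,0.291,-0.061],85]]
[[[-0,-0.001,-0.975],[0.113,0.301,-0.061],85],[[-0,-0.001,-0.975],[0.089,0.309,-0.061],85],[[-0,-0.001,-0.975],[0.065,0.315,-0.061],85],[[-0,-0.001,-0.975],[0.04,0.319,-0.061],85],[[-0,-0.001,-0.975],[0.015,0.321,-0.061],85]]
[[[-0,-0.001,-0.975],[-0.01,0.321,-0.061],85],[[-0,-0.001,-0.975],[-0.035,0.319,-0.061],85],[[-0,-0.001,-0.975],[-0.06,0.316,-0.061],85]]
```

drive_tool(increments=[[[0, 0, -1], [0.3, -0.11, -0.06], 85], [[0, 0, -1], [0.31, -0.09, -0.06], 85], [[0, 0, -1], [0.31, -0.06, -0.06], 85], [[0, 0, -1], [0.32, -0.04, -0.06], 85], [[0, 0, -1], [0.32, -0.01, -0.06], 85]])

```text
t: 0.72
ee_pos: [0.2228, -0.5088, 0.2037]
orientation: [-0.001, 0.938, 0.346, 0.0]
force: [0.4, 0.2, 0.6]
grip_width: 0.996
grip_force: 0.0
```

drive_tool(increments=[[[0, 0, -1], [0.32, 0.01, -0.06], 85], [[0, 0, -1], [0.32, 0.04, -0.06], 85], [[0, 0, -1], [0.31, 0.06, -0.06], 85], [[0, 0, -1], [0.31, 0.09, -0.06], 85], [[0, 0, -1], [0.3, 0.11, -0.06], 85]])

```text
t: 1.35
ee_pos: [0.273, -0.4691, 0.2157]
orientation: [-0.001, 0.851, 0.525, 0.0]
force: [-0.7, -0.4, -0.5]
grip_width: 0.999
grip_force: 0.0
```

drive_tool(increments=[[[0, 0, -1], [0.29, 0.14, -0.06], 85], [[0, 0, -1], [0.28, 0.16, -0.06], 85], [[0, 0, -1], [0.27, 0.18, -0.06], 85], [[0, 0, -1], [0.25, 0.2, -0.06], 85], [[0, 0, -1], [0.24, 0.22, -0.06], 85]])

```text
t: 1.98
ee_pos: [0.3237, -0.4291, 0.2277]
orientation: [-0.001, 0.729, 0.684, 0.0]
force: [0.1, 0.2, 0.3]
grip_width: 0.998
grip_force: 0.0
```

drive_tool(increments=[[[0, 0, -1], [0.22, 0.24, -0.06], 85], [[0, 0, -1], [0.2, 0.25, -0.06], 85], [[0, 0, -1], [0.18, 0.27, -0.06], 85], [[0, 0, -1], [0.16, 0.28, -0.06], 85], [[0, 0, -1], [0.14, 0.29, -0.06], 85]])

```text
t: 2.6
ee_pos: [0.3735, -0.3882, 0.2397]
orientation: [-0.001, 0.579, 0.815, 0.0]
force: [-0.6, -0.8, -0.3]
grip_width: 0.996
grip_force: 0.0
```

drive_tool(increments=[[[0, 0, -1], [0.11, 0.3, -0.06], 85], [[0, 0, -1], [0.09, 0.31, -0.06], 85], [[0, 0, -1], [0.06, 0.32, -0.06], 85], [[0, 0, -1], [0.04, 0.32, -0.06], 85], [[0, 0, -1], [0.01, 0.32, -0.06], 85]])

```text
t: 3.22
ee_pos: [0.4233, -0.3473, 0.2516]
orientation: [-0.001, 0.406, 0.914, 0.0]
force: [0.3, -0.0, 0.5]
grip_width: 0.993
grip_force: 0.0
```

drive_tool(increments=[[[0, 0, -1], [-0.01, 0.32, -0.06], 85], [[0, 0, -1], [-0.03, 0.32, -0.06], 85], [[0, 0, -0.3], [0, 0, 0], 85]])

```text
t: 3.6
ee_pos: [0.4429, -0.3306, 0.2566]
orientation: [-0.0, 0.32, 0.947, 0.0]
force: [0.1, -0.3, -0.3]
grip_width: 0.996
grip_force: 0.0
```

```bash
python3 - <<'E'
from h import *
s=arm.read_state();print(s['t'],s['joint_pos'],s['ee_pos'],quat(s['orientation']).as_matrix().round(3).tolist())
im,d,p=grab('wrist');show('w1.png',im);print(-np.array(p['R']).T@p['t'],np.round(p['R'],2).tolist(),p['intrinsics'])
h=cv2.cvtColor(im,cv2.COLOR_RGB2HSV);m=cv2.inRange(h,(22,120,80),(35,255,255));r,c=np.nonzero(m);w=pts(d,p,np.c_[c,r]);t=w[abs(w[:,2]-.129)<.004];print(len(t),t.mean(0),cv2.minAreaRect((t[:,:2]*1000).astype(np.float32)))
m=cv2.inRange(h,(105,120,40),(125,255,255));r,c=np.nonzero(m);w=pts(d,p,np.c_[c,r]);t=w[abs(w[:,2]-.064)<.005];print(len(t),t.mean(0),cv2.minAreaRect((t[:,:2]*1000).astype(np.float32)))
E
```

```text
3.6 [-7.55872035e-01  3.25496486e-01  1.71786574e-01  1.41765140e+00
 -8.31898158e-05 -1.03803489e-01] [ 0.44293951 -0.33057637  0.25658505] [[-0.795, 0.607, -0.0], [0.607, 0.795, 0.0], [0.001, -0.0, -1.0]]
[ 0.39056472 -0.29021835  0.4379516 ] [[0.61, 0.8, -0.0], [0.77, -0.58, 0.26], [0.21, -0.16, -0.96]] [[293.74283474   0.         257.93733514]
 [  0.         293.74283474 194.38719232]
 [  0.           0.           1.        ]]
453 [ 0.45554113 -0.33266452  0.12816333] ((456.001953125, -332.8597717285156), (20.763256072998047, 27.028156280517578), 52.53754425048828)
1634 [ 0.4512204  -0.33002739  0.06360856] ((456.2651062011719, -333.6412353515625), (65.58765411376953, 65.0799560546875), 22.32626724243164)
```

View pics/w1.png

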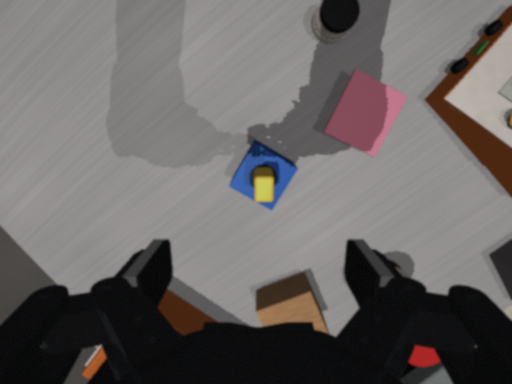

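```bash
python3 - <<'E'
from h import *
plan([.457,-.332,.083],down(142.5))
E
```

```text
plan 5
[[[-0.001,-0.002,0.005],[-0.061,0.04,0.867],85],[[-0.001,-0.002,0.005],[-0.061,0.04,0.867],85],[[-0.001,-0.002,0.005],[-0.061,0.04,0.868],85],[[-0.001,-0.002,0.005],[-0.061,0.04,0.868],85],[[-0.001,-0.002,0.005],[-0.061,0.04,0.868],85]]
```

drive_tool(increments=[[[0, 0, 0], [-0.15, 0.1, 0.8], 85], [[0, 0, 0], [-0.15, 0.1, 0.9], 85], [[0, 0, 0], [0, 0, 0.9], 85], [[0, 0, 0], [0, 0, 0.9], 70], [[0, 0, 0], [0, 0, 0.85], 55]])

```text
t: 4.28
ee_pos: [0.4562, -0.3323, 0.0814]
orientation: [-0.0, 0.322, 0.947, -0.0]
force: [0.3, 0.2, -0.5]
grip_width: 0.649
grip_force: 0.0
```

drive_tool(increments=[[[0, 0, 0], [0, 0, 0], 40], [[0, 0, 0], [0, 0, 0], 28], [[0, 0, 0], [0, 0, 0], 15], [[0, 0, 0], [0, 0, 0], 15], [[0, 0, 0], [0, 0, 0], 15]], force=60)

```text
t: 4.9
ee_pos: [0.4583, -0.3335, 0.0849]
orientation: [0.002, 0.321, 0.947, -0.001]
force: [-1.4, -1.2, 5.6]
grip_width: 0.23
grip_force: 59.5
```

drive_tool(increments=[[[0, 0, 0], [0, 0, 0], 10], [[0, 0, 0], [0, 0, 0], 10]], force=80)

```text
t: 5.15
ee_pos: [0.4582, -0.3335, 0.0849]
orientation: [0.002, 0.321, 0.947, -0.001]
force: [-0.8, -0.4, 6.6]
grip_width: 0.223
grip_force: 78.3
```

```bash
cat >> h.py <<'E'
def deckrot(yaw,turn):
    """tool z = -deck normal; tool x = console y turned anticlockwise by turn (rad) about normal"""
    C=R.from_euler('z',yaw,degrees=True); n=C.apply([-.5,0,3**.5/2]); y=C.apply([0,1,0])
    x=R.from_rotvec(n*turn).apply(y); return R.from_matrix(np.c_[x,np.cross(-n,x),-n])
E
python3 - <<'E'
from h import *
p0,r0=cur(); a=p0+[0,0,.15]; plan(a,r0,jaw=10)
C=R.from_euler('z',11.8,degrees=True); dm=np.array([.574,.025,.0925]); T=deckrot(11.8,0)
b=dm+C.apply([0,-.1,0])-T.apply([0,0,.15]); print(b); plan(b,T,start=(a,r0),jaw=10)
E
```

```text
plan 4
[[[0,0,0],[-0.004,-0.001,-0.937],10],[[0,0,0],[-0.004,-0.001,-0.937],10],[[0,0,0],[-0.004,-0.001,-0.937],10],[[0,0,0],[-0.004,-0.001,-0.937],10]]
[ 0.52103455 -0.08822394  0.22240381]
plan 12
[[[-0.522,-0.189,0.724],[0.207,0.485,0.025],10],[[-0.522,-0.189,0.724],[0.235,0.471,0.041],10],[[-0.522,-0.189,0.724],[0.263,0.455,0.057],10],[[-0.522,-0.189,0.724],[0.29,0.436,0.071],10],[[-0.522,-0.189,0.724],[0.316,0.415,0.084],10]]
[[[-0.522,-0.189,0.724],[0.34,0.392,0.096],10],[[-0.522,-0.189,0.724],[0.364,0.368,0.107],10],[[-0.522,-0.189,0.724],[0.386,0.341,0.116],10],[[-0.522,-0.189,0.724],[0.407,0.313,0.124],10],[[-0.522,-0.189,0.724],[0.426,0.284,0.13],10]]
[[[-0.522,-0.189,0.724],[0.444,0.253,0.134],10],[[-0.522,-0.189,0.724],[0.46,0.221,0.137],10]]
```

drive_tool(increments=[[[0, 0, 0], [0, 0, -0.4], 10], [[0, 0, 0], [0, 0, -0.85], 10], [[0, 0, 0], [0, 0, -0.85], 10], [[0, 0, 0], [0, 0, -0.85], 10], [[0, 0, 0], [0, 0, -0.8], 10]])

```text
t: 5.78
ee_pos: [0.457, -0.3318, 0.2342]
orientation: [0.0, 0.321, 0.947, 0.0]
force: [1.0, -0.4, -1.1]
grip_width: 0.222
grip_force: 78.6
```

drive_tool(increments=[[[-0.52, -0.19, 0.72], [0.21, 0.49, 0.03], 10], [[-0.52, -0.19, 0.72], [0.24, 0.47, 0.04], 10], [[-0.52, -0.19, 0.72], [0.26, 0.46, 0.06], 10], [[-0.52, -0.19, 0.72], [0.29, 0.44, 0.07], 10], [[-0.52, -0.19, 0.72], [0.32, 0.42, 0.08], 10]])

```text
t: 6.4
ee_pos: [0.4834, -0.2282, 0.2279]
orientation: [0.069, 0.452, 0.885, 0.086]
force: [-0.8, -0.5, 0.1]
grip_width: 0.219
grip_force: 78.6
```

drive_tool(increments=[[[-0.52, -0.19, 0.72], [0.34, 0.39, 0.1], 10], [[-0.52, -0.19, 0.72], [0.36, 0.37, 0.11], 10], [[-0.52, -0.19, 0.72], [0.39, 0.34, 0.12], 10], [[-0.52, -0.19, 0.72], [0.41, 0.31, 0.12], 10], [[-0.52, -0.19, 0.72], [0.43, 0.28, 0.13], 10]])

```text
t: 7.02
ee_pos: [0.5088, -0.1258, 0.2224]
orientation: [0.136, 0.568, 0.794, 0.169]
force: [0.7, 0.6, -0.6]
grip_width: 0.221
grip_force: 78.6
```

drive_tool(increments=[[[-0.52, -0.19, 0.72], [0.44, 0.25, 0.13], 10], [[-0.52, -0.19, 0.72], [0.46, 0.22, 0.14], 10], [[0, 0, 0], [0, 0, 0], 10]])

```text
t: 7.4
ee_pos: [0.5175, -0.084, 0.2194]
orientation: [0.16, 0.607, 0.752, 0.2]
force: [0.2, -0.1, -0.4]
grip_width: 0.219
grip_force: 78.6
```

```bash
python3 - <<'E'
from h import *
import pickle
s=arm.read_state();print(s['t'],s['joint_pos'].round(3),s['ee_pos'],quat(s['orientation']).as_matrix().round(3).tolist(),s['force'],s['grip_width'])
o=grab('wrist');im,d,p=o;pickle.dump(o,open('w2.pkl','wb'));show('w2.png',cv2.resize(im,(800,600),interpolation=cv2.INTER_CUBIC))
pickle.dump({'top':grab('top'),'scene':grab('scene')},open('o2.pkl','wb'))
E
```

```text
7.4 [-0.508 -0.137 -0.591  0.713  0.335  0.92 ] [ 0.51746378 -0.08404209  0.2193594 ] [[-0.211, 0.849, 0.485], [0.978, 0.182, 0.107], [0.002, 0.496, -0.868]] [ 0.19982358 -0.11740332 -0.44482218] 0.21911684342245438
```

View pics/w2.png

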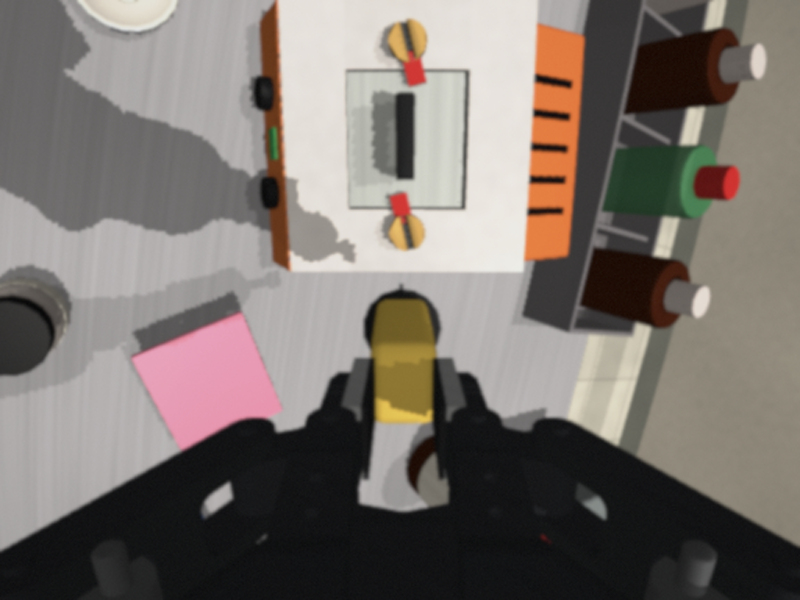

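Wrist view (enlarged ×1.56): left head at (407,42), right head at (407,231), both with slots slightly slanted. Cover at (407,140) and driver blade tip just visible at (402,288).

```bash
cat > meas.py <<'E'
from h import *
import pickle
def deckfit(o,box):
    im,d,p=o; x0,y0,x1,y1=box
    cc,r=np.meshgrid(range(x0,x1),range(y0,y1)); h=cv2.cvtColor(im,cv2.COLOR_RGB2HSV)[y0:y1,x0:x1].reshape(-1,3)
    w=pts(d,p,np.c_[cc.ravel(),r.ravel()]); t=w[(h[:,1]<40)&(h[:,2]>170)&(w[:,2]>.055)&(w[:,2]<.14)]
    for _ in range(3):
        m=np.median(t,0) if _==0 else t.mean(0)
        n=np.linalg.svd(t-t.mean(0),full_matrices=0)[2][2]; n*=np.sign(n[2]); t=t[abs((t-t.mean(0))@n)<.003]
    return n,t.mean(0)@n,len(t)
def heads(o,n,c,box,y,verbose=1):
    im,d,p=o; x0,y0,x1,y1=box
    h=cv2.cvtColor(im,cv2.COLOR_RGB2HSV); k=np.zeros(h.shape[:2],np.uint8);k[y0:y1,x0:x1]=1
    b=cv2.inRange(h,(14,90,90),(24,255,255))*k; b=cv2.morphologyEx(b,cv2.MORPH_CLOSE,np.ones((5,5)))
    red=cv2.inRange(h,(0,150,80),(6,255,255))*k; red|=cv2.inRange(h,(174,150,80),(180,255,255))*k
    cs=sorted(cv2.findContours(b,cv2.RETR_EXTERNAL,cv2.CHAIN_APPROX_NONE)[0],key=cv2.contourArea)[-2:]
    rc=sorted(cv2.findContours(red,cv2.RETR_EXTERNAL,cv2.CHAIN_APPROX_NONE)[0],key=cv2.contourArea)[-2:]
    v=np.cross(n,y) ; out=[] # x'=-v up-slope..
    x=np.cross(y,n)
    for q in cs:
        w=plane(p,q[:,0]+0.,n,c+.011); 
        uv=np.c_[w@x,w@y]; (cx,cy),rad=cv2.minEnclosingCircle((uv*1000).astype(np.float32)); 
        e=cv2.fitEllipse((uv*1000).astype(np.float32)); ctr=np.array(e[0])/1000
        # slot: dark px inside head
        m=np.zeros_like(b);cv2.drawContours(m,[q],-1,1,-1); rr,cc=np.nonzero(m); g=cv2.cvtColor(im,cv2.COLOR_RGB2GRAY)[rr,cc].astype(float)
        W=plane(p,np.c_[cc,rr]+0.,n,c+.011); U=np.c_[W@x,W@y]-ctr; kk=(np.hypot(*U.T)<.0105); wt=np.clip(np.percentile(g[kk],60)-g,0,None)*kk
        sc=(U*wt[:,None]).sum(0)/wt.sum(); D=U-sc; M=(D*wt[:,None]).T@D; ev,V=np.linalg.eigh(M); s=V[:,1]*np.sign(V[1,1]); ang=np.degrees(np.arctan2(-s[0],s[1]))
        out.append((ctr,x*ctr[0]+y*ctr[1]+n*c,ang,np.array(e[1]),sc*1000))
    out.sort(key=lambda a:-a[0][1])
    for a in out: print('axis@deck',a[1].round(4),'slot ang %.1f'%a[2],'dia',a[3].round(1),'slot off',a[4].round(1))
    for q in rc:
        m=cv2.moments(q); w=plane(p,[[m['m10']/m['m00'],m['m01']/m['m00']]],n,c+.006)[0]
        a=min(out,key=lambda a:np.linalg.norm(a[1]-w)); r=np.array([w@x,w@y])-a[0]; s=np.sign(r[1]); print('wing ang %.1f'%np.degrees(np.arctan2(-r[0]*s,r[1]*s)),len(q))
    return out
E
python3 - <<'E'
from meas import *
o=pickle.load(open('w2.pkl','rb')); box=(165,0,345,180)
n,c,k=deckfit(o,box); print(n,c,k,'tilt',np.degrees(np.arccos(n[2])),'yaw',np.degrees(np.arctan2(-n[1],-n[0])))
y=np.array([-np.sin(np.radians(11.8)),np.cos(np.radians(11.8)),0])
def go(o,n,c,box):
    y=np.array([-np.sin(np.radians(11.8)),np.cos(np.radians(11.8)),0]); y-=n*(n@y);y/=np.linalg.norm(y)
    h=heads(o,n,c,box,y); dd=h[0][1]-h[1][1]; print('sep',np.linalg.norm(dd),'yaw',np.degrees(np.arctan2(-dd[0],dd[1])),'mid',(h[0][1]+h[1][1])/2)
go(o,n,c,box)
t=pickle.load(open('o2.pkl','rb'))
n2,c2,k=deckfit(t['top'],(205,110,285,205)); print(n2,c2,k); go(t['top'],n2,c2,(220,150,285,190))
n3,c3,k=deckfit(t['scene'],(190,190,290,260)); print(n3,c3,k); go(t['scene'],n3,c3,(200,190,280,240))
E
```

```text
[-0.48821118 -0.10331851  0.86658821] -0.20199488654427208 21191 tilt 29.93544375101613 yaw 11.94901542628108
axis@deck [0.5591 0.0824 0.0917] slot ang 15.8 dia [22.3 24.4] slot off [0.8 0.8]
axis@deck [ 0.5845 -0.0378  0.0917] slot ang 12.8 dia [22.2 23.3] slot off [1.1 0.1]
wing ang 13.4 44
wing ang 14.8 52
sep 0.12287803610277796 yaw 11.940544062984564 mid [0.57181583 0.02228021 0.09170902]
[-0.48833211 -0.10601669  0.86619409] -0.20309675287948623 1086
axis@deck [0.561  0.0865 0.0924] slot ang 11.6 dia [20.8 23.7] slot off [-0.4  0.6]
axis@deck [ 0.5867 -0.0354  0.0919] slot ang 7.1 dia [21.6 26.4] slot off [ 0.7 -0.3]
wing ang 15.6 9
wing ang 12.9 11
sep 0.12453823089749172 yaw 11.911825591795319 mid [0.57381724 0.02555824 0.09215744]
[-0.49232694 -0.10022843  0.8646204 ] -0.206869510624262 1028
axis@deck [0.5648 0.0874 0.0925] slot ang 26.5 dia [22.1 34.5] slot off [ 4.  -1.3]
axis@deck [ 0.5905 -0.0333  0.0931] slot ang -23.2 dia [23.1 33.9] slot off [ 3.3 -0.9]
wing ang 12.0 10
wing ang 17.7 10
sep 0.12343209841645629 yaw 12.009339815421992 mid [0.57766683 0.02705705 0.09280757]
```

```bash
python3 - <<'E'
from h import *
import pickle
o=pickle.load(open('w2.pkl','rb'));im,d,p=o
g=cv2.cvtColor(im,cv2.COLOR_RGB2GRAY);print(g[178:194,244:272])
print((d[178:194,250:264]*1000).astype(int))
P=np.array([.51746378,-.08404209,.2193594]);Rt=R.from_matrix([[-0.211,0.849,0.485],[0.978,0.182,0.107],[0.002,0.496,-0.868]])
for z in(.076,.078,.080): print(z,proj(p,P+Rt.apply([[7,0,0],[0,0,0]])*.001+Rt.apply([0,0,z])))
print('collar',proj(p,P+Rt.apply([[.018,0,.021],[0,.018,.021],[0,-.018,.021]])))
h=cv2.cvtColor(im,cv2.COLOR_RGB2HSV);m=cv2.inRange(h,(22,100,60),(35,255,255));
for r in (192,200,210,222,250,265):
    c=np.nonzero(m[r])[0]; print(r,c.min(),c.max(),(c.min()+c.max())/2)
for r in (188,192,196,200,205,210): c=np.nonzero(g[r,215:300]<60)[0]+215; print(r,c.min(),c.max())
E
```

```text
[[182 182 183 183 182 182 181 180 179 179 179 178 178 181 181 181 179 177
  177 180 180 181 181 181 181 180 179 179]
 [183 182 183 183 182 181 180 180 180 179 178 176 178 179 181 181 178 177
  178 179 180 180 181 182 181 180 180 180]
 [181 181 182 182 181 182 179 179 180 179 177 172 170 172 176 179 178 177
  178 179 181 181 182 182 181 181 179 180]
 [182 181 183 181 182 181 179 180 179 179 173 160 149 153 166 175 177 177
  178 180 181 181 181 180 180 180 180 181]
 [181 182 181 183 182 180 180 180 180 178 168 144 121 127 154 171 176 177
  178 181 181 181 182 181 180 181 181 181]
 [181 181 183 181 181 180 179 178 178 173 161 132 104 113 145 167 173 175
  176 178 181 181 181 181 180 180 180 180]
 [182 181 182 182 179 177 175 172 165 155 141 113  87  96 128 149 157 161
  166 171 175 177 179 181 180 179 180 181]
 [180 180 179 177 173 165 156 146 132 112  94  74  58  65  91 109 120 127
  133 142 150 157 167 175 178 180 180 181]
 [176 170 162 155 146 131 112  96  80  61  46  33  28  34  49  61  71  76
   82  89 100 116 138 158 169 175 178 181]
 [157 141 125 109  95  79  61  45  35  28  22  
[... 1486 characters left out ...]
 204 204 203 203 203 203 204 204 204 203 204 203 202]
 [204 203 204 205 204 203 203 204 204 204 203 203 204 205]
 [198 198 198 197 198 198 198 198 198 198 198 199 198 199]
 [196 196 195 197 196 196 196 197 196 196 195 195 197 195]]
0.076 [[257.79845695 182.62577444]
 [257.79732142 190.17482188]]
0.078 [[257.80195234 182.12617937]
 [257.80080023 189.62407345]]
0.08 [[257.80539731 181.63380413]
 [257.80422926 189.08121947]]
collar [[257.67783842 185.03226671]
 [282.54618583 209.2440042 ]
 [232.8128516  209.21340714]]
192 245 270 257.5
200 241 274 257.5
210 239 276 257.5
222 238 277 257.5
250 239 276 257.5
265 239 277 258.0
188 247 266
192 242 272
196 238 275
200 236 278
205 234 279
210 234 280
```

```bash
cat >> h.py <<'E'
YAW=11.94; C0=R.from_euler('z',YAW,degrees=True); N=C0.apply([-.5,0,3**.5/2]); YC=C0.apply([0,1,0]); UP=np.cross(YC,N)
MID=np.array([.5727,.0225,.0922]); TIP=np.array([.0005,-.0012,.0779])
def tcp(side,deg,h,dy=0,du=0):
    """tcp pose putting blade tip h above deck on fastener axis (side +1 left,-1 right), blade at deg"""
    T=deckrot(YAW,np.radians(deg)); return MID+YC*(.062*side+dy)+UP*du+N*h-T.apply(TIP),T
def where(side):
    p,r=cur(); t=p+r.apply(TIP)-MID-YC*.062*side; s=arm.read_state()
    x=r.as_matrix()[:,0]; F=np.array(s['force']); M=np.array(s['ft_torque'])
    print('t %.2f'%s['t'],'tip y,up,n mm',(np.array([t@YC,t@UP,t@N])*1000).round(1),'deg %.1f'%np.degrees(np.arctan2(-x@UP,x@YC)),'tilt err',np.degrees(np.arccos(-r.as_matrix()[:,2]@N)).round(2),'F y,up,n',np.array([F@YC,F@UP,F@N]).round(1),'M y,up,n',np.array([M@YC,M@UP,M@N]).round(2),'q',s['joint_pos'].round(2),s['grip_width'].round(3))
E
python3 - <<'E'
from h import *
where(-1); plan(*tcp(-1,13.5,.022),jaw=10)
E
```

```text
Traceback (most recent call last):
  File "h.py", line 53, in where
    print('t %.2f'%s['t'],'tip y,up,n mm',(np.array([t@YC,t@UP,t@N])*1000).round(1),'deg %.1f'%np.degrees(np.arctan2(-x@UP,x@YC)),'tilt err',np.degrees(np.arccos(-r.as_matrix()[:,2]@N)).round(2),'F y,up,n',np.array([F@YC,F@UP,F@N]).round(1),'M y,up,n',np.array([M@YC,M@UP,M@N]).round(2),'q',s['joint_pos'].round(2),s['grip_width'].round(3))
                                                                                                                                                                                                                                                                                                                           ^^^^^^^^^^^^^^^^^^^^^
AttributeError: 'float' object has no attribute 'round'
```

```bash
sed -i "s/s\['grip_width'\].round(3)/round(s['grip_width'],3)/" h.py
python3 - <<'E'
from h import *
where(-1); plan(*tcp(-1,13.5,.022),jaw=10)
E
```

```text
t 7.55 tip y,up,n mm [-32.9  -1.9  70.8] deg 0.1 tilt err 0.2 F y,up,n [-0.5 -0.8 -1.2] M y,up,n [0.51 0.   0.05] q [-0.51 -0.13 -0.59  0.71  0.33  0.92] 0.219
plan 3
[[[-0.012,-0.008,-0.977],[0.277,0.016,0.407],10],[[-0.012,-0.008,-0.977],[0.275,0.037,0.407],10],[[-0.012,-0.008,-0.977],[0.272,0.058,0.407],10]]
```

drive_tool(increments=[[[0, 0, -0.98], [0.28, 0.02, 0.41], 10], [[0, 0, -0.98], [0.27, 0.04, 0.41], 10], [[0, 0, -0.98], [0.27, 0.06, 0.41], 10], [[0, 0, 0], [0, 0, 0], 10]])

```text
t: 8.05
ee_pos: [0.5376, -0.0477, 0.1777]
orientation: [0.182, 0.516, 0.817, 0.18]
force: [-0.1, -0.3, -0.8]
grip_width: 0.221
grip_force: 78.6
```

```bash
python3 - <<'E'
from h import *
where(-1)
im,d,p=grab('wrist');show('w3.png',cv2.resize(im[100:220,190:330],None,fx=5,fy=5,interpolation=cv2.INTER_CUBIC))
P,r=cur(); print('tip proj',proj(p,P+r.apply([TIP,TIP+[.007,0,0],TIP-[.007,0,0]])))
T=MID-YC*.062+N*.011; print('head',proj(p,[T,T+YC*.0125,T-YC*.0125,T+UP*.0125,T-UP*.0125]))
E
```

```text
t 8.05 tip y,up,n mm [ 1.  -1.2 20.6] deg 13.5 tilt err 0.37 F y,up,n [-0.2 -0.5 -0.6] M y,up,n [ 0.5  -0.03  0.01] q [-0.39 -0.09 -0.67  0.56  0.29  0.8 ] 0.221
tip proj [[257.21093575 190.24117762]
 [257.21574792 182.72719721]
 [257.20626    197.65336575]]
head [[257.67806626 187.944999  ]
 [260.80846385 175.28110858]
 [254.61782045 200.32727143]
 [270.54241561 190.96347274]
 [244.74988203 184.91353028]]
```

View pics/w3.png

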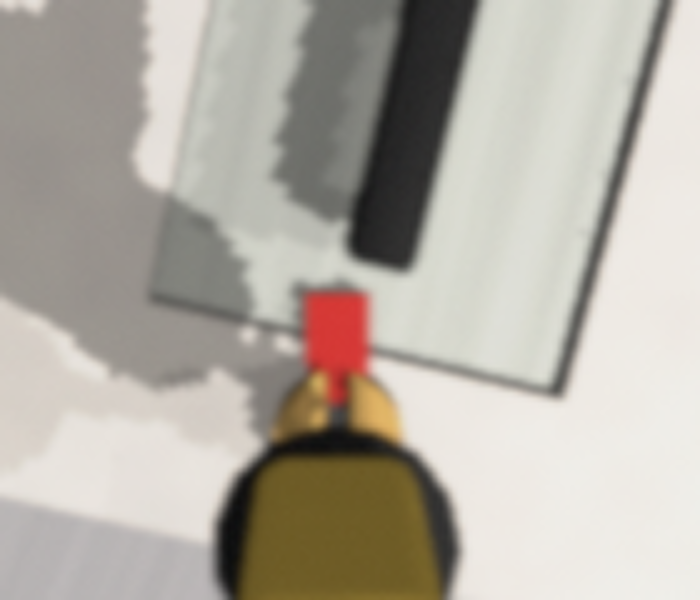

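Crop view: the red wing is vertical in the image (cols 305–368), slot at col ~337, so the blade is aligned in angle. It needs about +0.9 mm in tool y.

```bash
python3 - <<'E'
from h import *
where(-1); p,T=tcp(-1,13.5,.008,dy=.001); plan(p,T,n=5,jaw=10)
E
```

```text
t 8.10 tip y,up,n mm [ 0.3 -0.4 21.2] deg 13.4 tilt err 0.28 F y,up,n [-1.2 -0.7 -1.7] M y,up,n [ 0.53  0.01 -0.  ] q [-0.4  -0.1  -0.67  0.56  0.29  0.8 ] 0.217
plan 5
[[[-0.009,-0.008,-0.003],[0.004,0.002,0.066],10],[[-0.009,-0.008,-0.003],[0.004,0.002,0.066],10],[[-0.009,-0.008,-0.003],[0.004,0.002,0.066],10],[[-0.009,-0.008,-0.003],[0.004,0.002,0.066],10],[[-0.009,-0.008,-0.003],[0.004,0.002,0.066],10]]
```

drive_tool(increments=[[[-0.02, -0.02, 0], [0, 0.018, 0.06], 10], [[-0.02, -0.02, 0], [0, 0, 0.06], 10], [[0, 0, 0], [0, 0, 0.06], 10], [[0, 0, 0], [0, 0, 0.06], 10], [[0, 0, 0], [0, 0, 0.06], 10]])

```text
t: 8.72
ee_pos: [0.5445, -0.0464, 0.1687]
orientation: [0.186, 0.516, 0.817, 0.181]
force: [-0.4, 0.1, -1.5]
grip_width: 0.221
grip_force: 78.7
```

```bash
python3 - <<'E'
from h import *
where(-1)
E
```

```text
t 8.72 tip y,up,n mm [0.6 0.8 9.2] deg 13.5 tilt err 0.05 F y,up,n [ 0.2 -1.1 -1.2] M y,up,n [ 0.59 -0.08 -0.  ] q [-0.38 -0.08 -0.69  0.51  0.28  0.81] 0.221
```

drive_tool(increments=[[[0, 0, 0], [0, 0, 0.04], 10], [[0, 0, 0], [0, 0, 0.04], 10], [[0, 0, 0], [0, 0, 0], 10]])

```text
t: 9.1
ee_pos: [0.5459, -0.0459, 0.1658]
orientation: [0.186, 0.516, 0.817, 0.181]
force: [-0.3, 0.1, -2.4]
grip_width: 0.222
grip_force: 78.6
```

```bash
python3 - <<'E'
from h import *
where(-1)
E
```

```text
t 9.10 tip y,up,n mm [0.8 0.6 6. ] deg 13.5 tilt err 0.03 F y,up,n [ 0.2 -1.4 -2. ] M y,up,n [ 0.55 -0.03  0.02] q [-0.38 -0.07 -0.69  0.5   0.28  0.81] 0.222
```

drive_tool(increments=[[[0, 0, -1], [0.002, 0.001, 0.01], 10], [[0, 0, -1], [0.002, 0.001, 0], 10], [[0, 0, -1], [0.002, 0.001, 0], 10], [[0, 0, -1], [0.002, 0.001, 0], 10], [[0, 0, -1], [0.002, 0.001, 0], 10]])

```text
t: 9.72
ee_pos: [0.5459, -0.0457, 0.1655]
orientation: [0.218, 0.342, 0.903, 0.14]
force: [0.2, -0.6, -0.9]
grip_width: 0.22
grip_force: 78.7
```

```bash
python3 - <<'E'
from h import *
where(-1)
E
```

```text
t 9.72 tip y,up,n mm [0.5 0.4 5.7] deg 36.6 tilt err 0.03 F y,up,n [-0.6 -0.4 -0.8] M y,up,n [ 0.77 -0.07 -0.04] q [-0.38 -0.07 -0.69  0.5   0.28  0.41] 0.22
```

drive_tool(increments=[[[0, 0, -1], [0.002, 0.001, 0], 10], [[0, 0, -1], [0.002, 0.001, 0], 10], [[0, 0, -1], [0.002, 0.001, 0], 10], [[0, 0, -1], [0.002, 0.001, 0], 10], [[0, 0, -1], [0.002, 0.001, 0], 10]])

```text
t: 10.35
ee_pos: [0.5457, -0.0453, 0.1654]
orientation: [0.241, 0.156, 0.953, 0.094]
force: [-0.7, 0.0, -2.1]
grip_width: 0.219
grip_force: 78.7
```

```bash
python3 - <<'E'
from h import *
where(-1)
E
```

```text
t 10.35 tip y,up,n mm [0.5 0.6 5.7] deg 59.5 tilt err 0.03 F y,up,n [ 0.2 -1.7 -1.5] M y,up,n [ 0.68 -0.1  -0.09] q [-0.38 -0.07 -0.69  0.5   0.28  0.01] 0.219
```

drive_tool(increments=[[[0, 0, -1], [0.002, 0.001, 0], 10], [[0, 0, -1], [0.002, 0.001, 0], 10], [[0, 0, -1], [0.002, 0.001, 0], 10], [[0, 0, -1], [0.002, 0.001, 0], 10], [[0, 0, -1], [0.002, 0.001, 0], 10]])

```text
t: 10.98
ee_pos: [0.5454, -0.0448, 0.1653]
orientation: [0.255, -0.036, 0.965, 0.044]
force: [-1.6, 0.2, -1.2]
grip_width: 0.223
grip_force: 78.7
```

drive_tool(increments=[[[0, 0, -1], [0.002, 0.001, 0], 10], [[0, 0, -1], [0.002, 0.001, 0], 10], [[0, 0, -0.6], [0, 0, 0], 10], [[0, 0, 0], [0, 0, 0], 10]])

```text
t: 11.48
ee_pos: [0.5452, -0.0448, 0.1652]
orientation: [0.258, -0.135, 0.956, 0.018]
force: [-0.9, 0.0, -1.2]
grip_width: 0.219
grip_force: 78.7
```

```bash
python3 - <<'E'
from h import *
where(-1)
E
```

```text
t 11.47 tip y,up,n mm [0.6 0.8 5.7] deg 94.1 tilt err 0.03 F y,up,n [ 0.2 -1.3 -0.6] M y,up,n [ 0.71  0.1  -0.04] q [-0.38 -0.07 -0.69  0.5   0.28 -0.6 ] 0.219
```

drive_tool(increments=[[[0, 0, -0.5], [0.001, 0, 0], 10], [[0, 0, -0.5], [0.001, 0, 0], 10], [[0, 0, 0], [0, 0, 0], 10]])

```text
t: 11.85
ee_pos: [0.5452, -0.0447, 0.1652]
orientation: [0.259, -0.173, 0.95, 0.007]
force: [-0.9, -0.4, -0.9]
grip_width: 0.22
grip_force: 78.7
```

```bash
python3 - <<'E'
from h import *
where(-1)
E
```

```text
t 11.85 tip y,up,n mm [0.7 0.9 5.7] deg 98.7 tilt err 0.03 F y,up,n [-0.3 -1.3 -0.3] M y,up,n [ 0.77  0.12 -0.1 ] q [-0.38 -0.07 -0.69  0.5   0.28 -0.68] 0.22
```

drive_tool(increments=[[[0, 0, -0.5], [0, 0, 0], 10], [[0, 0, -0.4], [0, 0, 0], 10], [[0, 0, 0], [0, 0, 0], 10]])

```text
t: 12.22
ee_pos: [0.5453, -0.0447, 0.1652]
orientation: [0.259, -0.207, 0.943, -0.002]
force: [-0.8, -0.2, -0.4]
grip_width: 0.223
grip_force: 78.7
```

```bash
python3 - <<'E'
from h import *
where(-1)
E
```

```text
t 12.22 tip y,up,n mm [0.6 1.  5.7] deg 102.8 tilt err 0.03 F y,up,n [-0.1 -0.9  0.1] M y,up,n [ 0.82  0.21 -0.04] q [-0.38 -0.07 -0.69  0.5   0.28 -0.75] 0.223
```

```bash
python3 - <<'E'
from h import *
im,d,p=grab('wrist');show('w4.png',cv2.resize(im[100:220,190:330],None,fx=5,fy=5,interpolation=cv2.INTER_CUBIC)); where(-1)
h=cv2.cvtColor(im,cv2.COLOR_RGB2HSV);red=cv2.inRange(h,(0,150,80),(6,255,255))|cv2.inRange(h,(174,150,80),(180,255,255));red[:, :200]=0;red[:,320:]=0
r,c=np.nonzero(red[:200]);r_,c_=r,c;W=plane(p,np.c_[c_,r_]+0.,N,MID@N+.006)-MID+YC*.062;print(len(W),[(W@YC*1000).mean(),(W@UP*1000).mean()],np.degrees(np.arctan2(-(W@UP).mean(),(W@YC).mean())))
E
```

```text
t 12.28 tip y,up,n mm [0.6 1.1 5.7] deg 102.8 tilt err 0.04 F y,up,n [ 0.9 -1.6 -0.1] M y,up,n [ 0.78  0.24 -0.02] q [-0.38 -0.07 -0.69  0.5   0.28 -0.75] 0.219
194 [np.float64(0.0093080547954448), np.float64(-19.258714775771953)] 89.97230800601503
```

View pics/w4.png

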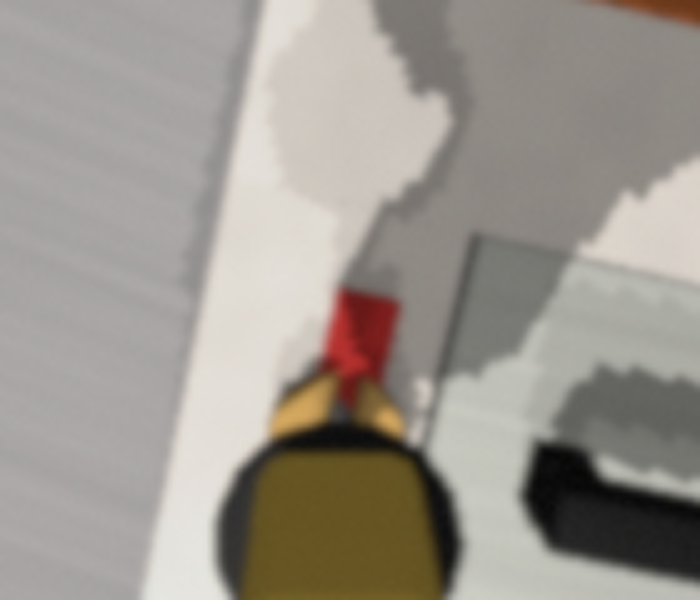

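Crop view: the right wing (red, around (362,335)) is now parallel to the cover's side edge, measured at 90.0°, so it is at the stop. I'll nudge it slightly further, back the blade off in the slot and retract.

drive_tool(increments=[[[0, 0, -0.6], [0, 0, 0], 10], [[0, 0, 0], [0, 0, 0], 10]])

```text
t: 12.52
ee_pos: [0.5453, -0.0447, 0.1653]
orientation: [0.259, -0.23, 0.938, -0.008]
force: [-1.1, 1.2, -1.6]
grip_width: 0.22
grip_force: 78.7
```

```bash
python3 - <<'E'
from h import *
where(-1)
E
```

```text
t 12.53 tip y,up,n mm [0.6 1.1 5.7] deg 105.6 tilt err 0.04 F y,up,n [ 1.4 -1.5 -1. ] M y,up,n [ 0.78  0.23 -0.12] q [-0.38 -0.07 -0.69  0.5   0.28 -0.8 ] 0.22
```

drive_tool(increments=[[[0, 0, 0.9], [0, 0, 0], 10], [[0, 0, 0.9], [0, 0, 0], 10], [[0, 0, 0.7], [0, 0, 0], 10], [[0, 0, 0], [0, 0, -0.2], 10], [[0, 0, 0], [0, 0, -0.4], 10]])

```text
t: 13.15
ee_pos: [0.5334, -0.0473, 0.1864]
orientation: [0.259, -0.136, 0.956, 0.017]
force: [-0.3, 1.0, -1.0]
grip_width: 0.22
grip_force: 78.6
```

drive_tool(increments=[[[0, 0, 0], [0, 0, -0.6], 10], [[0, 0, 0], [0, 0, -0.6], 10], [[0, 0, 0], [0, 0, 0], 10]])

```text
t: 13.52
ee_pos: [0.5115, -0.0533, 0.2306]
orientation: [0.261, -0.135, 0.956, 0.016]
force: [-1.0, -0.1, -0.7]
grip_width: 0.223
grip_force: 78.7
```

```bash
python3 - <<'E'
from h import *
where(-1)
im,d,p=grab('wrist')
h=cv2.cvtColor(im,cv2.COLOR_RGB2HSV);red=cv2.inRange(h,(0,150,80),(6,255,255))|cv2.inRange(h,(174,150,80),(180,255,255))
for q in cv2.findContours(red,cv2.RETR_EXTERNAL,cv2.CHAIN_APPROX_NONE)[0]:
    if cv2.contourArea(q)>40:
        W=plane(p,q[:,0]+0.,N,MID@N+.006)-MID+YC*.062; U=np.c_[W@YC,W@UP]*1000
        if abs(U).max()<40: print('wing',U.mean(0),cv2.minAreaRect(U.astype(np.float32)))
for z in (10,11.4): pass
plan(*tcp(1,13,.085),jaw=10)
E
```

```text
t 13.53 tip y,up,n mm [-1.   3.7 79.7] deg 94.2 tilt err 0.35 F y,up,n [ 0.1 -1.2 -0.2] M y,up,n [0.51 0.02 0.05] q [-0.44 -0.19 -0.61  0.71  0.31 -0.65] 0.223
wing [  0.1535176  -18.12691889] ((0.4018819332122803, -16.914457321166992), (19.358158111572266, 9.082989692687988), 85.67655944824219)
plan 18
[[[0,0.003,0.984],[-0.011,0.17,-0.009],10],[[0,0.003,0.984],[0.003,0.171,-0.009],10],[[0,0.003,0.984],[0.016,0.17,-0.009],10],[[0,0.003,0.984],[0.029,0.168,-0.009],10],[[0,0.003,0.984],[0.043,0.165,-0.009],10]]
[[[0,0.003,0.984],[0.055,0.161,-0.009],10],[[0,0.003,0.984],[0.068,0.156,-0.009],10],[[0,0.003,0.984],[0.08,0.151,-0.009],10],[[0,0.003,0.984],[0.092,0.144,-0.009],10],[[0,0.003,0.984],[0.103,0.136,-0.009],10]]
[[[0,0.003,0.984],[0.113,0.128,-0.009],10],[[0,0.003,0.984],[0.123,0.118,-0.009],10],[[0,0.003,0.984],[0.132,0.108,-0.009],10],[[0,0.003,0.984],[0.14,0.098,-0.009],10],[[0,0.003,0.984],[0.147,0.086,-0.009],10]]
[[[0,0.003,0.984],[0.154,0.075,-0.009],10],[[0,0.003,0.984],[0.159,0.062,-0.009],10],[[0,0.003,0.984],[0.163,0.05,-0.009],10]]
```

```bash
python3 - <<'E'
from h import *
plan(*tcp(1,13.5,.07,dy=-.035),jaw=10)
E
```

```text
plan 18
[[[0,0.003,0.978],[-0.007,0.122,0.012],10],[[0,0.003,0.978],[0.003,0.122,0.012],10],[[0,0.003,0.978],[0.012,0.121,0.012],10],[[0,0.003,0.978],[0.022,0.12,0.012],10],[[0,0.003,0.978],[0.031,0.118,0.012],10]]
[[[0,0.003,0.978],[0.04,0.115,0.012],10],[[0,0.003,0.978],[0.049,0.112,0.012],10],[[0,0.003,0.978],[0.057,0.108,0.012],10],[[0,0.003,0.978],[0.066,0.103,0.012],10],[[0,0.003,0.978],[0.074,0.097,0.012],10]]
[[[0,0.003,0.978],[0.081,0.091,0.012],10],[[0,0.003,0.978],[0.088,0.085,0.012],10],[[0,0.003,0.978],[0.094,0.078,0.012],10],[[0,0.003,0.978],[0.1,0.07,0.012],10],[[0,0.003,0.978],[0.105,0.062,0.012],10]]
[[[0,0.003,0.978],[0.11,0.054,0.012],10],[[0,0.003,0.978],[0.114,0.045,0.012],10],[[0,0.003,0.978],[0.117,0.036,0.012],10]]
```

drive_tool(increments=[[[0, 0, 0.98], [0, 0.12, 0.01], 10], [[0, 0, 0.98], [0, 0.12, 0.01], 10], [[0, 0, 0.98], [0.01, 0.12, 0.01], 10], [[0, 0, 0.98], [0.02, 0.12, 0.01], 10], [[0, 0, 0.98], [0.03, 0.12, 0.01], 10]])

```text
t: 14.2
ee_pos: [0.5055, -0.028, 0.2244]
orientation: [0.249, 0.055, 0.964, 0.068]
force: [0.1, 0.4, -0.2]
grip_width: 0.219
grip_force: 78.6
```

drive_tool(increments=[[[0, 0, 0.98], [0.04, 0.12, 0.01], 10], [[0, 0, 0.98], [0.05, 0.11, 0.01], 10], [[0, 0, 0.98], [0.06, 0.11, 0.01], 10], [[0, 0, 0.98], [0.07, 0.1, 0.01], 10], [[0, 0, 0.98], [0.07, 0.1, 0.01], 10]])

```text
t: 14.82
ee_pos: [0.501, -0.0037, 0.2224]
orientation: [0.231, 0.241, 0.935, 0.115]
force: [-1.0, 0.2, -0.7]
grip_width: 0.217
grip_force: 78.6
```

drive_tool(increments=[[[0, 0, 0.98], [0.08, 0.09, 0.01], 10], [[0, 0, 0.98], [0.09, 0.08, 0.01], 10], [[0, 0, 0.98], [0.09, 0.08, 0.01], 10], [[0, 0, 0.98], [0.1, 0.07, 0.01], 10], [[0, 0, 0.98], [0.1, 0.06, 0.01], 10]])

```text
t: 15.45
ee_pos: [0.4967, 0.0199, 0.2205]
orientation: [0.204, 0.419, 0.87, 0.158]
force: [0.3, 0.0, -1.1]
grip_width: 0.219
grip_force: 78.6
```

drive_tool(increments=[[[0, 0, 0.98], [0.11, 0.05, 0.01], 10], [[0, 0, 0.98], [0.11, 0.05, 0.01], 10], [[0, 0, 0.98], [0.12, 0.04, 0.01], 10], [[0, 0, 0], [0, 0, 0], 10]])

```text
t: 15.95
ee_pos: [0.4942, 0.0345, 0.2196]
orientation: [0.185, 0.516, 0.816, 0.181]
force: [-0.3, -0.5, -1.3]
grip_width: 0.222
grip_force: 78.6
```

```bash
python3 - <<'E'
from meas import *
where(1)
o=grab('wrist');im,d,p=o;pickle.dump(o,open('w5.pkl','wb'));show('w5.png',im)
h=cv2.cvtColor(im,cv2.COLOR_RGB2HSV)
red=cv2.inRange(h,(0,150,80),(6,255,255))|cv2.inRange(h,(174,150,80),(180,255,255)); br=cv2.inRange(h,(14,90,90),(24,255,255))
for nm,m,hh in(('red',red,.006),('brass',cv2.morphologyEx(br,cv2.MORPH_CLOSE,np.ones((5,5))),.011)):
  for q in cv2.findContours(m,cv2.RETR_EXTERNAL,cv2.CHAIN_APPROX_NONE)[0]:
    if cv2.contourArea(q)>40:
        W=plane(p,q[:,0]+0.,N,MID@N+hh)-MID-YC*.062; U=np.c_[W@YC,W@UP]*1000
        if abs(U).max()<45: print(nm,cv2.boundingRect(q),U.mean(0),U.min(0),U.max(0),cv2.minAreaRect(U.astype(np.float32)))
P,r=cur(); print('tip proj',proj(p,P+r.apply([TIP,TIP+[.007,0,0]])))
g=cv2.cvtColor(im,cv2.COLOR_RGB2GRAY);print(g[177:188,246:268])
E
```

```text
t 15.95 tip y,up,n mm [-33.8  -2.   69.6] deg 13.4 tilt err 0.06 F y,up,n [-0.4 -0.9 -0.9] M y,up,n [ 0.5  -0.04  0.05] q [-0.2  -0.26 -0.69  0.65  0.2   0.98] 0.222
red (261, 152, 10, 18) [-16.27822368   3.34973478] [-25.44091913  -2.01504688] [-6.29233293  9.26413644] ((-15.606029510498047, 3.4954419136047363), (9.95876693725586, 18.923200607299805), 76.40373992919922)
brass (254, 135, 23, 22) [-0.27933504 -0.98532041] [-11.70050011 -13.3293329 ] [11.86201653 10.935739  ] ((0.7301883697509766, -1.184983253479004), (23.69112205505371, 22.470945358276367), 76.5270767211914)
tip proj [[256.64734714 189.46806996]
 [256.64300445 181.95991584]]
[[108 108 107 105  93  68  39  25  27  36  46  56  67  89 120 156 187 206
  212 213 214 215]
 [106 106 108 103  87  60  31  14  12  16  19  23  27  44  76 124 173 202
  212 213 214 216]
 [107 107 107 100  81  52  26  14  11  12  15  16  15  20  50 107 165 201
  211 213 214 216]
 [107 107 106  97  75  42  18  14  16  22  25  25  17  19  48 104 164 199
  211 213 214 215]
 [107 107 104  92  66  38  19  15  24  36  43  38  28  25  53 111 167 200
  210 213 213 216]
 [107 107 102  88  61  33  20  22  30  48  58  53  40  30  64 120 172 202
  211 213 214 215]
 [109 110 107  87  57  31  24  27  37  52  61  57  44  34  67 125 174 202
  210 212 214 215]
 [115 117 111  88  55  30  27  30  35  48  54  52  40  34  62 113 162 192
  203 208 211 214]
 [119 120 110  85  50  27  21  25  27  31  35  34  30  29  50  90 132 161
  175 186 198 207]
 [110 105  94  70  39  22  19  20  20  18  22  23  21  23  33  55  82 101
  116 135 160 183]
 [ 82  72  60  41  26  19  20  20  19  21  20  18  19  21  21  27  35  42
   54  74 103 133]]
```

View pics/w5.png

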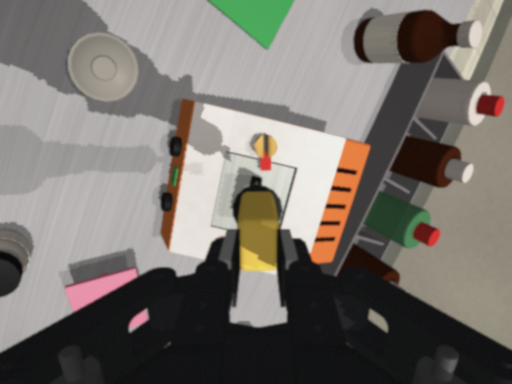

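Left head at (265,146), wing at (265,163) pointing straight at the tool axis, so the fastener is at about 13.6° and the model fits within 0.5 mm. Approaching.

```bash
python3 - <<'E'
from h import *
where(1)
plan(*tcp(1,13.6,.02,dy=.0003,du=.0003),n=4,jaw=10)
E
```

```text
t 16.00 tip y,up,n mm [-34.   -1.8  69.8] deg 13.4 tilt err 0.04 F y,up,n [-0.   0.2 -0.8] M y,up,n [0.54 0.04 0.  ] q [-0.2  -0.26 -0.69  0.65  0.2   0.97] 0.221
plan 4
[[[-0.001,-0.002,-0.01],[0.206,0.063,0.311],10],[[-0.001,-0.002,-0.01],[0.206,0.063,0.311],10],[[-0.001,-0.002,-0.01],[0.206,0.063,0.311],10],[[-0.001,-0.002,-0.01],[0.206,0.063,0.311],10]]
```

drive_tool(increments=[[[0, 0, -0.02], [0.35, 0.11, 0.2], 10], [[0, 0, -0.02], [0.3, 0.09, 0.3], 10], [[0, 0, 0], [0.17, 0.05, 0.36], 10], [[0, 0, 0], [0, 0, 0.36], 10], [[0, 0, 0], [0, 0, 0], 10]])

```text
t: 16.62
ee_pos: [0.5125, 0.073, 0.1781]
orientation: [0.185, 0.516, 0.817, 0.18]
force: [0.2, -0.3, -0.9]
grip_width: 0.217
grip_force: 78.6
```

```bash
python3 - <<'E'
from h import *
where(1)
im,d,p=grab('wrist');h=cv2.cvtColor(im,cv2.COLOR_RGB2HSV)
red=cv2.inRange(h,(0,150,80),(6,255,255))|cv2.inRange(h,(174,150,80),(180,255,255)); br=cv2.inRange(h,(14,90,90),(21,255,255))
red[:,:225]=0;red[:,290:]=0;br[:,:225]=0;br[:,290:]=0
for nm,m in(('red',red),('br',br)):
    for r in range(0,215,4):
        c=np.nonzero(m[r])[0]
        if len(c)>4: print(nm,r,c.min(),c.max())
where(1);plan(*tcp(1,13.6,.009,dy=.0003,du=.0003),n=4,jaw=10)
E
```

```text
t 16.62 tip y,up,n mm [ 0.1 -0.5 20.7] deg 13.6 tilt err 0.11 F y,up,n [-0.4 -0.4 -0.8] M y,up,n [0.53 0.01 0.02] q [-0.08 -0.18 -0.76  0.49  0.14  1.08] 0.217
br 176 249 265
br 180 246 267
br 184 244 268
t 16.68 tip y,up,n mm [-0.1  0.2 21.3] deg 13.5 tilt err 0.05 F y,up,n [ 0.1  0.3 -0.4] M y,up,n [0.54 0.02 0.01] q [-0.08 -0.18 -0.76  0.49  0.14  1.08] 0.217
plan 4
[[[-0.002,-0.001,-0.004],[0.003,0.001,0.077],10],[[-0.002,-0.001,-0.004],[0.003,0.001,0.077],10],[[-0.002,-0.001,-0.004],[0.003,0.001,0.077],10],[[-0.002,-0.001,-0.004],[0.003,0.001,0.077],10]]
```

drive_tool(increments=[[[0, 0, 0], [0, 0.008, 0.077], 10], [[0, 0, 0], [0, 0, 0.077], 10], [[0, 0, 0], [0, 0, 0.077], 10], [[0, 0, 0], [0, 0, 0.077], 10], [[0, 0, 0], [0, 0, 0], 10]])

```text
t: 17.3
ee_pos: [0.5193, 0.0742, 0.1687]
orientation: [0.186, 0.516, 0.817, 0.18]
force: [-0.2, -0.4, -1.4]
grip_width: 0.222
grip_force: 78.6
```

```bash
python3 - <<'E'
from h import *
where(1)
E
```

```text
t 17.30 tip y,up,n mm [-0.2  1.   9.2] deg 13.5 tilt err 0.01 F y,up,n [-0.4 -1.  -1. ] M y,up,n [ 0.63 -0.09  0.02] q [-0.07 -0.16 -0.77  0.46  0.14  1.09] 0.222
```

drive_tool(increments=[[[0, 0, 0], [0, 0, 0.03], 10], [[0, 0, 0], [0, 0, 0.03], 10], [[0, 0, 0], [0, 0, 0.02], 10], [[0, 0, 0], [0, 0, 0], 10]])

```text
t: 17.8
ee_pos: [0.521, 0.0746, 0.1662]
orientation: [0.186, 0.516, 0.817, 0.181]
force: [-0.5, -0.2, -2.0]
grip_width: 0.218
grip_force: 78.6
```

```bash
python3 - <<'E'
from h import *
where(1)
E
```

```text
t 17.80 tip y,up,n mm [-0.1  1.2  6.1] deg 13.5 tilt err 0.03 F y,up,n [-0.1 -1.5 -1.5] M y,up,n [ 0.79 -0.06  0.  ] q [-0.07 -0.15 -0.77  0.45  0.14  1.09] 0.218
```

Inserted (tip at 6 mm, well below the 11 mm head top, with no force). Now the turn.

drive_tool(increments=[[[0, 0, -1], [0.002, 0.001, 0.01], 10], [[0, 0, -1], [0.002, 0.001, 0], 10], [[0, 0, -1], [0.002, 0.001, 0], 10], [[0, 0, -1], [0.002, 0.001, 0], 10], [[0, 0, -1], [0.002, 0.001, 0], 10]])

```text
t: 18.42
ee_pos: [0.521, 0.0749, 0.1659]
orientation: [0.218, 0.342, 0.903, 0.14]
force: [-0.7, -1.4, -1.4]
grip_width: 0.222
grip_force: 78.7
```

drive_tool(increments=[[[0, 0, -1], [0.002, 0.001, 0], 10], [[0, 0, -1], [0.002, 0.001, 0], 10], [[0, 0, -1], [0.002, 0.001, 0], 10], [[0, 0, -1], [0.002, 0.001, 0], 10], [[0, 0, -1], [0.002, 0.001, 0], 10]])

```text
t: 19.05
ee_pos: [0.521, 0.0754, 0.166]
orientation: [0.242, 0.156, 0.953, 0.094]
force: [-0.9, 0.9, -1.2]
grip_width: 0.22
grip_force: 78.6
```

```bash
python3 - <<'E'
from h import *
where(1)
E
```

```text
t 19.05 tip y,up,n mm [-0.3  1.6  5.8] deg 59.5 tilt err 0.05 F y,up,n [ 1.  -1.2 -0.7] M y,up,n [ 0.75 -0.07 -0.09] q [-0.07 -0.15 -0.77  0.45  0.14  0.29] 0.22
```

drive_tool(increments=[[[0, 0, -1], [0.002, 0.001, 0], 10], [[0, 0, -1], [0.002, 0.001, 0], 10], [[0, 0, -1], [0.002, 0.001, 0], 10], [[0, 0, -1], [0.002, 0.001, 0], 10], [[0, 0, -1], [0.002, 0.001, 0], 10]])

```text
t: 19.68
ee_pos: [0.5207, 0.076, 0.1659]
orientation: [0.255, -0.037, 0.965, 0.044]
force: [-0.8, 1.2, -1.2]
grip_width: 0.222
grip_force: 78.6
```

drive_tool(increments=[[[0, 0, -1], [0.002, 0.001, 0], 10], [[0, 0, -1], [0.002, 0.001, 0], 10], [[0, 0, -1], [0.001, 0, 0], 10], [[0, 0, -0.6], [0, 0, 0], 10], [[0, 0, 0], [0, 0, 0], 10]])

```text
t: 20.3
ee_pos: [0.5204, 0.0762, 0.1657]
orientation: [0.259, -0.173, 0.95, 0.008]
force: [-1.4, 1.5, -0.6]
grip_width: 0.219
grip_force: 78.7
```

```bash
python3 - <<'E'
from h import *
where(1)
E
```

```text
t 20.30 tip y,up,n mm [0.1 1.8 5.8] deg 98.7 tilt err 0.07 F y,up,n [ 1.7 -1.2 -0. ] M y,up,n [ 0.76  0.3  -0.06] q [-0.07 -0.15 -0.77  0.45  0.14 -0.39] 0.219
```

drive_tool(increments=[[[0, 0, -0.7], [0, 0, 0], 10], [[0, 0, -0.7], [0, 0, 0], 10], [[0, 0, 0], [0, 0, 0], 10]])

```text
t: 20.68
ee_pos: [0.5203, 0.0761, 0.1657]
orientation: [0.259, -0.226, 0.939, -0.007]
force: [-1.2, 0.7, -1.3]
grip_width: 0.217
grip_force: 78.7
```

```bash
python3 - <<'E'
from h import *
where(1)
im,d,p=grab('wrist')
h=cv2.cvtColor(im,cv2.COLOR_RGB2HSV);red=cv2.inRange(h,(0,150,80),(6,255,255))|cv2.inRange(h,(174,150,80),(180,255,255));red[:, :200]=0;red[:,320:]=0
r,c=np.nonzero(red[:200]);W=plane(p,np.c_[c,r]+0.,N,MID@N+.006)-MID-YC*.062;print(len(W),[(W@YC*1000).mean(),(W@UP*1000).mean()],np.degrees(np.arctan2(-(W@UP).mean(),(W@YC).mean())))
E
```

```text
t 20.68 tip y,up,n mm [0.  1.9 5.8] deg 105.1 tilt err 0.06 F y,up,n [ 1.  -1.5 -0.6] M y,up,n [ 0.79  0.47 -0.19] q [-0.07 -0.15 -0.77  0.45  0.14 -0.5 ] 0.217Traceback (most recent call last):
  File "<stdin>", line 5, in <module>
  File "h.py", line 16, in plane
    K=np.array(p['intrinsics']);u=cv2.undistortPoints(px[:,None],K,np.array(p['distortion']))[:,0]
                                  ~~~~~~~~~~~~~~~~~~~^^^^^^^^^^^^^^^^^^^^^^^^^^^^^^^^^^^^^^^^
cv2.error: OpenCV(4.12.0) /io/opencv/modules/calib3d/src/undistort.dispatch.cpp:347: error: (-215:Assertion failed) CV_IS_MAT(_src) && CV_IS_MAT(_dst) && (_src->rows == 1 || _src->cols == 1) && (_dst->rows == 1 || _dst->cols == 1) && _src->cols + _src->rows - 1 == _dst->rows + _dst->cols - 1 && (CV_MAT_TYPE(_src->type) == CV_32FC2 || CV_MAT_TYPE(_src->type) == CV_64FC2) && (CV_MAT_TYPE(_dst->type) == CV_32FC2 || CV_MAT_TYPE(_dst->type) == CV_64FC2) in function 'cvUndistortPointsInternal'
```

drive_tool(increments=[[[0, 0, 0.9], [0, 0, 0], 10], [[0, 0, 0.9], [0, 0, 0], 10], [[0, 0, 0.6], [0, 0, 0], 10], [[0, 0, 0], [0, 0, -0.2], 10], [[0, 0, 0], [0, 0, -0.5], 10]])

```text
t: 21.35
ee_pos: [0.5065, 0.0726, 0.1901]
orientation: [0.258, -0.135, 0.956, 0.017]
force: [-0.6, 0.2, -0.6]
grip_width: 0.217
grip_force: 78.7
```

drive_tool(increments=[[[0, 0, 0], [0, 0, -0.7], 10], [[0, 0, 0], [0, 0, -0.7], 10], [[0, 0, 0], [0, 0, -0.4], 10], [[0, 0, 0], [0, 0, 0], 10]])

```text
t: 21.85
ee_pos: [0.4728, 0.0649, 0.255]
orientation: [0.261, -0.135, 0.956, 0.017]
force: [-0.3, -0.0, -0.8]
grip_width: 0.218
grip_force: 78.7
```

```bash
python3 - <<'E'
from meas import *
where(1); s=arm.read_state()
o=grab('top');pickle.dump(o,open('o3.pkl','wb'));im,d,p=o
h=cv2.cvtColor(im,cv2.COLOR_RGB2HSV);red=cv2.inRange(h,(0,150,80),(6,255,255))|cv2.inRange(h,(174,150,80),(180,255,255));red[:150]=0;red[200:]=0;red[:,:215]=0;red[:,285:]=0
for q in cv2.findContours(red,cv2.RETR_EXTERNAL,cv2.CHAIN_APPROX_NONE)[0]: print(cv2.boundingRect(q))
a=plan([.4576,-.3325,.235],down(142.5),jaw=10)
E
```

```text
t 21.85 tip y,up,n mm [ -1.2   4.3 107.6] deg 94.2 tilt err 0.33 F y,up,n [ 0.1 -0.6 -0.6] M y,up,n [ 0.48 -0.01  0.02] q [-0.11 -0.33 -0.65  0.74  0.16 -0.35] 0.218
(266, 166, 4, 6)
(229, 165, 4, 6)
plan 14
[[[0.186,0.451,0.815],[0.216,-0.675,-0.057],10],[[0.186,0.451,0.815],[0.173,-0.689,-0.04],10],[[0.186,0.451,0.815],[0.129,-0.699,-0.024],10],[[0.186,0.451,0.815],[0.084,-0.706,-0.01],10],[[0.186,0.451,0.815],[0.038,-0.71,0.003],10]]
[[[0.186,0.451,0.815],[-0.009,-0.711,0.014],10],[[0.186,0.451,0.815],[-0.056,-0.709,0.023],10],[[0.186,0.451,0.815],[-0.103,-0.703,0.031],10],[[0.186,0.451,0.815],[-0.15,-0.694,0.037],10],[[0.186,0.451,0.815],[-0.196,-0.682,0.041],10]]
[[[0.186,0.451,0.815],[-0.242,-0.667,0.043],10],[[0.186,0.451,0.815],[-0.287,-0.65,0.043],10],[[0.186,0.451,0.815],[-0.33,-0.629,0.042],10],[[0.186,0.451,0.815],[-0.372,-0.605,0.038],10]]
```

drive_tool(increments=[[[0.19, 0.45, 0.81], [0.22, -0.68, -0.06], 10], [[0.19, 0.45, 0.81], [0.17, -0.69, -0.04], 10], [[0.19, 0.45, 0.81], [0.13, -0.7, -0.02], 10], [[0.19, 0.45, 0.81], [0.08, -0.71, -0.01], 10], [[0.19, 0.45, 0.81], [0.04, -0.71, 0], 10]])

```text
t: 22.52
ee_pos: [0.4663, -0.0779, 0.2447]
orientation: [0.17, 0.03, 0.985, 0.011]
force: [0.5, -0.4, -0.7]
grip_width: 0.22
grip_force: 78.7
```

drive_tool(increments=[[[0.19, 0.45, 0.81], [-0.01, -0.71, 0.01], 10], [[0.19, 0.45, 0.81], [-0.06, -0.71, 0.02], 10], [[0.19, 0.45, 0.81], [-0.1, -0.7, 0.03], 10], [[0.19, 0.45, 0.81], [-0.15, -0.69, 0.04], 10], [[0.19, 0.45, 0.81], [-0.2, -0.68, 0.04], 10]])

```text
t: 23.15
ee_pos: [0.4618, -0.2197, 0.2386]
orientation: [0.076, 0.194, 0.978, 0.003]
force: [-0.1, 0.4, 0.4]
grip_width: 0.223
grip_force: 78.7
```

drive_tool(increments=[[[0.19, 0.45, 0.81], [-0.24, -0.67, 0.04], 10], [[0.19, 0.45, 0.81], [-0.29, -0.65, 0.04], 10], [[0.19, 0.45, 0.81], [-0.33, -0.63, 0.04], 10], [[0.19, 0.45, 0.81], [-0.37, -0.6, 0.04], 10], [[0, 0, 0], [0, 0, 0], 10]])

```text
t: 23.78
ee_pos: [0.4584, -0.3341, 0.2328]
orientation: [-0.002, 0.32, 0.947, -0.002]
force: [-0.8, 0.5, -1.4]
grip_width: 0.222
grip_force: 78.7
```

```bash
python3 - <<'E'
from meas import *
s=arm.read_state();print(s['t'],s['ee_pos'],quat(s['orientation']).as_matrix().round(3).tolist())
im,d,p=grab('wrist')
h=cv2.cvtColor(im,cv2.COLOR_RGB2HSV)
m=cv2.inRange(h,(105,120,40),(125,255,255));r,c=np.nonzero(m);w=pts(d,p,np.c_[c,r]);t=w[abs(w[:,2]-.064)<.005];print(len(t),t.mean(0),cv2.minAreaRect((t[:,:2]*1000).astype(np.float32)))
P,rr=cur();tip=P+rr.apply(TIP);print('tip',tip)
plan([.4576,-.3325,.16],down(142.5),n=3,jaw=10)
E
```

```text
23.775 [ 0.45840691 -0.33413086  0.23284215] [[-0.795, 0.606, -0.004], [0.606, 0.795, -0.003], [0.002, -0.005, -1.0]]
2157 [ 0.45223932 -0.3298202   0.06347159] ((456.9800109863281, -333.07330322265625), (64.17577362060547, 64.97586822509766), 22.64364242553711)
tip [ 0.45678886 -0.33377669  0.15550242]
plan 3
[[[-0.02,-0.005,0.02],[0.005,0.002,0.612],10],[[-0.02,-0.005,0.02],[0.006,0.001,0.612],10],[[-0.02,-0.005,0.02],[0.006,0,0.612],10]]
```

drive_tool(increments=[[[-0.06, -0.02, 0.05], [0.01, 0, 0.6], 10], [[0, 0, 0], [0, 0, 0.6], 10], [[0, 0, 0], [0, 0, 0.6], 10], [[0, 0, 0], [0, 0, 0.5], 10], [[0, 0, 0], [0, 0, 0.5], 10]])

```text
t: 24.45
ee_pos: [0.4577, -0.3311, 0.1224]
orientation: [0.001, 0.32, 0.947, -0.0]
force: [0.2, 0.0, -0.7]
grip_width: 0.219
grip_force: 78.7
```

drive_tool(increments=[[[0, 0, 0], [0, 0, 0.4], 10], [[0, 0, 0], [0, 0, 0.3], 10], [[0, 0, 0], [0, 0, 0], 10]])

```text
t: 24.82
ee_pos: [0.4571, -0.3312, 0.0944]
orientation: [0.0, 0.321, 0.947, -0.0]
force: [-0.7, -0.4, -0.3]
grip_width: 0.218
grip_force: 78.7
```

```bash
python3 - <<'E'
from meas import *
s=arm.read_state();print(s['t'],s['ee_pos'],quat(s['orientation']).as_matrix().round(3).tolist(),s['force'])
E
```

```text
24.825 [ 0.45713787 -0.33123929  0.09437515] [[-0.795, 0.607, 0.0], [0.607, 0.795, -0.0], [-0.001, -0.0, -1.0]] [-0.68760217 -0.39204875 -0.33956471]
```

drive_tool(increments=[[[0, 0, 0], [0, 0, 0.08], 10], [[0, 0, 0], [0, 0, 0.08], 10], [[0, 0, 0], [0, 0, 0.04], 10], [[0, 0, 0], [0, 0, 0.02], 10], [[0, 0, 0], [0, 0, 0], 10]])

```text
t: 25.45
ee_pos: [0.4578, -0.3324, 0.0864]
orientation: [0.001, 0.321, 0.947, -0.001]
force: [0.1, 0.6, -0.3]
grip_width: 0.217
grip_force: 78.7
```

```bash
python3 - <<'E'
from meas import *
s=arm.read_state();print(s['t'],s['ee_pos'],s['force'])
E
```

```text
25.45 [ 0.45782451 -0.33242353  0.08644039] [ 0.09668669  0.60910025 -0.31786789]
```

drive_tool(increments=[[[0, 0, 0], [0, 0, 0.03], 10], [[0, 0, 0], [0, 0, 0], 10]])

```text
t: 25.7
ee_pos: [0.4578, -0.3324, 0.0852]
orientation: [0.001, 0.321, 0.947, -0.001]
force: [0.0, -0.4, -1.1]
grip_width: 0.222
grip_force: 78.7
```

drive_tool(increments=[[[0, 0, 0], [0, 0, 0.02], 10], [[0, 0, 0], [0, 0, 0], 10]])

```text
t: 25.95
ee_pos: [0.458, -0.3327, 0.085]
orientation: [0.001, 0.321, 0.947, -0.001]
force: [-1.4, -0.1, 3.4]
grip_width: 0.215
grip_force: 79.2
```

Seated. Release and raise.

drive_tool(increments=[[[0, 0, 0], [0, 0, 0], 30], [[0, 0, 0], [0, 0, 0], 45], [[0, 0, 0], [0, 0, 0], 60], [[0, 0, 0], [0, 0, 0], 70], [[0, 0, 0], [0, 0, -0.3], 70]], force=60)

```text
t: 26.58
ee_pos: [0.457, -0.3317, 0.0959]
orientation: [-0.0, 0.321, 0.947, -0.0]
force: [1.1, 0.3, -0.4]
grip_width: 0.822
grip_force: 0.0
```

drive_tool(increments=[[[0, 0, 0], [0, 0, -0.8], 70], [[0, 0, 0], [0, 0, -0.9], 70], [[0, 0, 0], [0, 0, -0.9], 70], [[0, 0, 0], [0, 0, -0.9], 60]])

```text
t: 27.08
ee_pos: [0.4576, -0.3321, 0.2387]
orientation: [0.002, 0.321, 0.947, -0.001]
force: [0.6, -0.5, 0.7]
grip_width: 0.704
grip_force: 0.0
```

```bash
python3 - <<'E'
from meas import *
s=arm.read_state();print(s['t'],s['ee_pos'],s['force'],s['grip_width'])
im,d,p=grab('wrist')
h=cv2.cvtColor(im,cv2.COLOR_RGB2HSV)
m=cv2.inRange(h,(22,120,80),(35,255,255));r,c=np.nonzero(m);w=pts(d,p,np.c_[c,r]);t=w[abs(w[:,2]-.129)<.004];print(len(t),t.mean(0),w[:,2].max(),cv2.minAreaRect((t[:,:2]*1000).astype(np.float32)))
# view pose above cover, tool x = console y ; grasp point aimed at cover grip
T=deckrot(YAW,0); G=MID+N*.026
v=G-YC*.06+N*.11; print(v); plan(v,T,jaw=60)
E
```

```text
27.075 [ 0.4576353  -0.33212646  0.23870706] [ 0.57652431 -0.47111644  0.69596105] 0.7039234880949756
515 [ 0.45604847 -0.33217704  0.12818687] 0.41978249594280026 ((456.66168212890625, -332.52984619140625), (20.45736312866211, 27.41691780090332), 53.495994567871094)
[ 0.51858443 -0.05027022  0.20997945]
plan 12
[[[-0.519,-0.182,0.724],[0.261,0.544,0.067],60],[[-0.519,-0.182,0.724],[0.294,0.525,0.085],60],[[-0.519,-0.182,0.724],[0.325,0.503,0.102],60],[[-0.519,-0.182,0.724],[0.355,0.479,0.118],60],[[-0.519,-0.182,0.724],[0.384,0.452,0.131],60]]
[[[-0.519,-0.182,0.724],[0.411,0.423,0.144],60],[[-0.519,-0.182,0.724],[0.437,0.393,0.155],60],[[-0.519,-0.182,0.724],[0.461,0.36,0.164],60],[[-0.519,-0.182,0.724],[0.483,0.326,0.171],60],[[-0.519,-0.182,0.724],[0.504,0.29,0.177],60]]
[[[-0.519,-0.182,0.724],[0.522,0.253,0.181],60],[[-0.519,-0.182,0.724],[0.538,0.214,0.183],60]]
```

drive_tool(increments=[[[-0.52, -0.18, 0.72], [0.26, 0.54, 0.07], 60], [[-0.52, -0.18, 0.72], [0.29, 0.53, 0.09], 60], [[-0.52, -0.18, 0.72], [0.33, 0.5, 0.1], 60], [[-0.52, -0.18, 0.72], [0.36, 0.48, 0.12], 60], [[-0.52, -0.18, 0.72], [0.38, 0.45, 0.13], 60]])

```text
t: 27.75
ee_pos: [0.4823, -0.2134, 0.2234]
orientation: [0.069, 0.452, 0.885, 0.086]
force: [0.5, 0.2, -0.1]
grip_width: 0.704
grip_force: 0.0
```

drive_tool(increments=[[[-0.52, -0.18, 0.72], [0.41, 0.42, 0.14], 60], [[-0.52, -0.18, 0.72], [0.44, 0.39, 0.16], 60], [[-0.52, -0.18, 0.72], [0.46, 0.36, 0.16], 60], [[-0.52, -0.18, 0.72], [0.48, 0.33, 0.17], 60], [[-0.52, -0.18, 0.72], [0.5, 0.29, 0.18], 60]])

```text
t: 28.38
ee_pos: [0.5066, -0.0955, 0.21]
orientation: [0.134, 0.567, 0.794, 0.17]
force: [0.3, 0.3, 0.2]
grip_width: 0.704
grip_force: 0.0
```

drive_tool(increments=[[[-0.52, -0.18, 0.72], [0.52, 0.25, 0.18], 60], [[-0.52, -0.18, 0.72], [0.54, 0.21, 0.18], 60], [[0, 0, 0], [0, 0, 0], 60]])

```text
t: 28.75
ee_pos: [0.5143, -0.0471, 0.2034]
orientation: [0.158, 0.607, 0.752, 0.202]
force: [0.1, -1.7, 0.4]
grip_width: 0.701
grip_force: 0.0
```

```bash
python3 - <<'E'
from meas import *
where(0)
o=grab('wrist');im,d,p=o;show('w6.png',cv2.resize(im[:,100:420],None,fx=1.5,fy=1.5,interpolation=cv2.INTER_CUBIC))
h=cv2.cvtColor(im,cv2.COLOR_RGB2HSV)
red=cv2.inRange(h,(0,150,80),(6,255,255))|cv2.inRange(h,(174,150,80),(180,255,255))
for q in cv2.findContours(red,cv2.RETR_EXTERNAL,cv2.CHAIN_APPROX_NONE)[0]:
    if cv2.contourArea(q)>40:
        W=plane(p,q[:,0]+0.,N,MID@N+.006)-MID; U=np.c_[W@YC,W@UP]*1000; print('red',cv2.boundingRect(q),U.mean(0).round(1),cv2.minAreaRect(U.astype(np.float32)))
# handle: dark px whose depth is at 34mm over deck
g=cv2.cvtColor(im,cv2.COLOR_RGB2GRAY);r,c=np.nonzero((g<70)&(d>0));w=pts(d,p,np.c_[c,r])-MID;hh=w@N;k=(abs(hh-.034)<.006)&(abs(w@YC)<.05)&(abs(w@UP)<.04)
U=np.c_[w@YC,w@UP][k]*1000;print('handle',k.sum(),U.mean(0),hh[k].mean()*1000,cv2.minAreaRect(U.astype(np.float32)))
E
```

```text
t 28.75 tip y,up,n mm [-54.7  -8.   54.1] deg 0.1 tilt err 0.68 F y,up,n [-1.6 -0.   0.5] M y,up,n [ 0.41 -0.02  0.05] q [-0.42 -0.16 -0.65  0.65  0.31  1.  ] 0.701
red (240, 180, 19, 10) [-61.4 -17.7] ((-61.428184509277344, -16.586305618286133), (19.40825653076172, 9.915627479553223), 89.77545166015625)
red (450, 134, 29, 21) [-14.6 215.4] ((-15.277791976928711, 215.06710815429688), (33.05563735961914, 21.534467697143555), 88.77539825439453)
red (277, 58, 14, 11) [61.5 18.3] ((61.334503173828125, 17.86342430114746), (12.878090858459473, 9.38670825958252), 89.54557037353516)
handle 604 [ 0.73317144 -2.39044526] 33.979000928364215 ((0.45650672912597656, -2.742642402648926), (10.4658842086792, 49.687923431396484), 89.39088439941406)
```

View pics/w6.png

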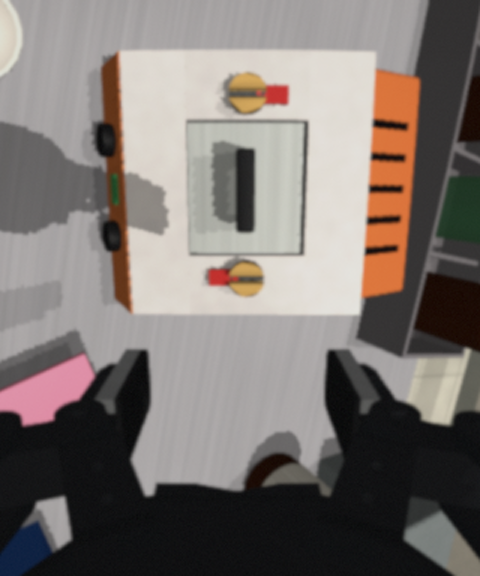

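Both wings now run straight along the slope (red at (277,95) and (219,277) in the view) at 89.5–89.8°. The handle bar is at (245,190), offset −2.6 mm down-slope. Grasping the cover.

```bash
python3 - <<'E'
from h import *
T=deckrot(YAW,0); G=MID+YC*.0006-UP*.0024
a=plan(G+N*.045,T,jaw=45); plan(G+N*.008,T,start=a,n=3,jaw=45)
E
```

```text
plan 3
[[[-0.022,-0.038,0.008],[0.476,0.031,0.732],45],[[-0.022,-0.038,0.008],[0.478,0.029,0.73],45],[[-0.022,-0.038,0.008],[0.481,0.027,0.729],45]]
plan 3
[[[0,0,0],[0,-0,0.308],45],[[0,0,0],[0,-0,0.308],45],[[0,0,0],[0,-0,0.308],45]]
```

drive_tool(increments=[[[-0.02, -0.04, 0], [0.48, 0.03, 0.73], 45], [[-0.02, -0.04, 0], [0.48, 0.03, 0.73], 45], [[-0.02, -0.04, 0], [0.48, 0.03, 0.73], 45], [[0, 0, 0], [0, 0, 0], 45]])

```text
t: 29.3
ee_pos: [0.5485, 0.0183, 0.128]
orientation: [0.161, 0.608, 0.751, 0.2]
force: [-1.3, 0.5, -0.4]
grip_width: 0.528
grip_force: 0.0
```

```bash
python3 - <<'E'
from h import *
T=deckrot(YAW,0); G=MID+YC*.0006-UP*.0024
print(arm.read_state()['grip_width']);where(0);plan(G+N*.008,T,n=3,jaw=45)
E
```

```text
0.5281153562367609
t 29.30 tip y,up,n mm [  1.5  -4.9 -34.6] deg 0.1 tilt err 0.24 F y,up,n [ 0.7 -1.2  0.2] M y,up,n [0.42 0.03 0.03] q [-0.22 -0.05 -0.78  0.36  0.21  1.2 ] 0.528
plan 3
[[[-0.017,-0.005,0.005],[-0.003,0.01,0.294],45],[[-0.017,-0.005,0.005],[-0.003,0.009,0.294],45],[[-0.017,-0.005,0.005],[-0.003,0.009,0.294],45]]
```

drive_tool(increments=[[[-0.02, 0, 0], [0, 0.01, 0.29], 45], [[-0.02, 0, 0], [0, 0.01, 0.29], 45], [[-0.02, 0, 0], [0, 0.01, 0.29], 45], [[0, 0, 0], [0, 0, 0], 30], [[0, 0, 0], [0, 0, 0], 15]], force=40)

```text
t: 29.92
ee_pos: [0.5673, 0.0214, 0.1003]
orientation: [0.164, 0.608, 0.75, 0.203]
force: [-0.7, 0.0, -0.5]
grip_width: 0.176
grip_force: 0.0
```

drive_tool(increments=[[[0, 0, 0], [0, 0, 0], 5], [[0, 0, 0], [0, 0, 0], 5], [[0, 0, 0], [0, 0, 0], 5], [[0, 0, 0], [0, 0, 0], 5]], force=70)

```text
t: 30.42
ee_pos: [0.5674, 0.0215, 0.1005]
orientation: [0.165, 0.608, 0.75, 0.203]
force: [-0.0, -0.0, -0.2]
grip_width: 0.056
grip_force: 0.0
```

```bash
python3 - <<'E'
from h import *
print(arm.read_state()['grip_force']);where(0);p,r=cur();print('TCP h',(p-MID)@N,(p-MID)@UP)
E
```

```text
0.0
t 30.43 tip y,up,n mm [  0.6  -1.4 -68.1] deg -0.0 tilt err 0.28 F y,up,n [-0.  -0.1 -0.2] M y,up,n [ 0.4  -0.   -0.02] q [-0.2   0.02 -0.8   0.25  0.2   1.21] 0.056
TCP h 0.00985183468751366 -0.0005480818499006739
```

```bash
python3 - <<'E'
from meas import *
im,d,p=grab('wrist');s=arm.read_state();print(s['grip_width'],s['grip_force'],s['force'])
g=cv2.cvtColor(im,cv2.COLOR_RGB2GRAY)
P,r=cur();print('TCP px',proj(p,[P,P-r.apply([0,0,.019])]),'bar ends px',proj(p,[MID+YC*(.0006+k)-UP*.0024+N*.034 for k in(-.026,0,.026)]))
c,rr=np.meshgrid(range(200,320,4),range(90,260,4));w=pts(d,p,np.c_[c.ravel(),rr.ravel()])-MID;H=(w@N*1000).round().astype(int).reshape(c.shape)
print('cols 200..316 step4; rows')
for i in range(H.shape[0]): print(rr[i,0],' '.join('%4d'%v for v in H[i]))
E
```

```text
0.055925636143279486 0.0 [-0.27434605 -0.26032873  0.13791931]
TCP px [[257.561796   219.22750059]
 [257.4984488  230.3062673 ]] bar ends px [[254.670213   273.06740304]
 [254.55120463 233.0587472 ]
 [254.43248977 189.27662486]]
cols 200..316 step4; rows
90    0    1   -1    1    0   -1    1    0   -2    0    0    0    0    0    1    0    0    0    0    0    0    0    1    0    0   -1   -1    1   -1    1
94    0    0    0    0   -1    0    0    1    0   -1    0    0    0    0    1   -1    1    1    1    0    0   -1    0   -1    0    0    1   -1   -1   -2
98    0   -1    0    1    1    0    1    1   -1    0  191    0    0    0    0   -1    0   -1    0   -1    0    0    0    0    0   -1    0    0   -1    0
102    0    0    0    0    0   -1   -1    1   -1    2    0    0    0   11   11   10    0   -1  191    0    0    0    1    0    0    1    1    0    1    0
106    0    1    0    1   -1    1    0    1   -1   -1    0    2   11   10   11   12   10   12    0    0    0    1    0    0    0   -1    1    1    0    0
110   -1    0   -1    1    0    1    0   -1    0    0   -1   12   10   11   10
[... 5073 characters left out ...]
  68   34   35   69   68   68   68   60   59   60    0    0    0   -1   -1   -5    1
246    0    1    0    0    0    0    0   64   64   65   72   73   73   67   35   33   73   73   72   74   64   64   64   -1    0   -1    0    2   -7    1
250    0    0   -1    0    0   -1   68   68   68   69   76   76   77   68   34   33   76   76   77   77   68   69   68   68   -1    1    0    1   -6    0
254    0    0   -1    1    0    0   72   72   72   72   80   80   81   70   33   35   80   81   80   81   73   71   73   72    0    1    0    1   -7   -1
258    0    1   -1    1   -1    1   76   76   76   84   84   84   84   70   33   34   84   84   84   85   84   77   76   77   -1   -1    0    0   -6    0
```

```bash
python3 - <<'E'
from meas import *
im,d,p=grab('wrist');P,r=cur()
print('cam in tool',r.inv().apply(-np.array(p['R']).T@p['t']-P)*1000)
for row in (222,226,228,230,234,240,250,260,280,300):
    for c in (240,248,266,272):
        w=r.inv().apply(pts(d,p,[[c,row]])[0]-P)*1000
        print(row,c,w.round(0),im[row,c],end=' | ')
    print()
o=pickle.load(open('w2.pkl','rb'));im,d,p=o;P=np.array([.51746378,-.08404209,.2193594]);r=R.from_matrix([[-0.211,0.849,0.485],[0.978,0.182,0.107],[0.002,0.496,-0.868]])
print('w2')
for row in (215,225,232,240,250,262,268,280):
    for c in (226,232,257,284,290):
        w=r.inv().apply(pts(d,p,[[c,row]])[0]-P)*1000; print(row,c,w.round(0),im[row,c],end=' | ')
    print()
E
```

```text
cam in tool [  66.55075741    0.30537781 -181.07152688]
222 240 [ -5. -12.   9.] [106 108 102] | 222 248 [  7.  -5. -24.] [13 13 13] | 222 266 [-6.  6. 10.] [136 137 129] | 222 272 [-5. 10.  8.] [180 181 172] | 
226 240 [ -8. -12.   9.] [104 105 101] | 226 248 [  5.  -5. -24.] [13 13 14] | 226 266 [-9.  6. 10.] [135 136 129] | 226 272 [-8. 10.  9.] [178 179 170] | 
228 240 [-10. -12.  10.] [92 93 89] | 228 248 [  3.  -5. -23.] [39 40 39] | 228 266 [-10.   6.  10.] [115 115 109] | 228 272 [-10.  10.  10.] [151 152 145] | 
230 240 [ 11.  -9. -45.] [80 80 78] | 230 248 [ 11.  -5. -44.] [62 63 61] | 230 266 [ 10.   4. -44.] [49 50 49] | 230 272 [ 10.   7. -44.] [75 75 74] | 
234 240 [ 10.  -8. -49.] [75 75 74] | 234 248 [ 10.  -5. -49.] [63 63 63] | 234 266 [ 11.   4. -50.] [39 39 39] | 234 272 [ 11.   7. -50.] [67 67 67] | 
240 240 [ 10.  -8. -56.] [65 65 65] | 240 248 [ 11.  -4. -57.] [62 62 62] | 240 266 [ 11.   4. -57.] [31 30 31] | 240 272 [ 11.   7. -57.] [67 68 67] | 
250 240 [ 10.  -7. -66.] [66 67 66] | 250 248 [ 11.  -4. -67.] [49 49 49] | 250 266 [ 11.   4. -67.] [20 21 22] | 
[... 1393 characters left out ...]
50 257 [ -1.  -0. -44.] [140 117  49] | 250 284 [ 11.  11. -67.] [60 61 60] | 250 290 [ 11.  14. -67.] [75 74 74] | 
262 226 [ 10. -12. -76.] [81 81 80] | 262 232 [  9. -10. -75.] [33 33 33] | 262 257 [ -8.  -0. -43.] [186 156  68] | 262 284 [ 10.  11. -76.] [33 32 33] | 262 290 [ 10.  13. -76.] [80 80 79] | 
268 226 [ 12. -11. -85.] [24 24 25] | 268 232 [  7. -10. -76.] [31 30 30] | 268 257 [-11.  -0. -44.] [221 187  82] | 268 284 [  7.  11. -76.] [34 35 33] | 268 290 [ 13.  12. -86.] [24 25 24] | 
280 226 [ 12. -11. -93.] [17 18 20] | 280 232 [  2. -10. -77.] [22 22 23] | 280 257 [-201.   -2.  253.] [180 176 176] | 280 284 [  2.  11. -76.] [21 22 21] | 280 290 [ 12.  11. -92.] [19 19 21] |
```

The jaws closed to 5 mm with no force. The wrist depth shows the finger ends at about 53 mm above the deck and the bar top at 34 mm, so the fingers really end about 43 mm behind the reported TCP. I'll open them and creep down, watching the force.

drive_tool(increments=[[[0, 0, 0], [0, 0, 0], 30], [[0, 0, 0], [0, 0, 0], 45], [[0, 0, 0], [0, -0.02, 0], 45], [[0, 0, 0], [0, 0, 0.1], 45], [[0, 0, 0], [0, 0, 0], 45]])

```text
t: 31.15
ee_pos: [0.5684, 0.0219, 0.096]
orientation: [0.164, 0.608, 0.75, 0.203]
force: [-0.5, 0.4, 0.5]
grip_width: 0.523
grip_force: 0.0
```

```bash
cat > fing.py <<'E'
from meas import *
def fing():
    im,d,p=grab('wrist');P,r=cur();s=arm.read_state();where(0);print('grip',s['grip_width'],s['grip_force'],'TCP h',((P-MID)@N*1000).round(1),'up',((P-MID)@UP*1000).round(1))
    c,rr=np.meshgrid(range(130,390),range(190,300));w=pts(d,p,np.c_[c.ravel(),rr.ravel()]);t=r.inv().apply(w-P)*1000;dd=w-MID
    h=dd@N*1000
    k=(abs(t[:,0]-11)<2.5)&(abs(t[:,1])<45)&(t[:,2]<-20)&(h>6)&(abs(t[:,2])<70)
    for sgn in(-1,1):
        q=k&(np.sign(t[:,1])==sgn)
        if q.sum(): print('finger',sgn,'n',q.sum(),'z end',np.percentile(t[q,2],99).round(1),'h end',np.percentile(h[q],1).round(1),'inner y',np.abs(t[q,1]).min().round(1),'outer',np.abs(t[q,1]).max().round(1))
    k=(abs(h-34)<3)&(abs(dd@YC)<.04)&(abs(dd@UP)<.03); print('bar up mm',(dd[k]@UP*1000).mean().round(1),k.sum())
E
python3 -c "
from fing import *
fing()"
```

```text
t 31.20 tip y,up,n mm [  0.7  -2.6 -72.4] deg -0.0 tilt err 0.24 F y,up,n [0.9 0.8 0.2] M y,up,n [0.43 0.03 0.03] q [-0.2   0.03 -0.81  0.24  0.2   1.22] 0.53
grip 0.5302140973543531 0.0 TCP h 5.5 up -1.7
finger -1 n 467 z end -27.3 h end 32.8 inner y 0.3 outer 28.8
finger 1 n 464 z end -27.5 h end 33.1 inner y 0.2 outer 29.4
bar up mm -2.2 1772
```

drive_tool(increments=[[[0, 0, 0], [0, 0, 0.07], 45], [[0, 0, 0], [0, 0, 0], 45]])

```text
t: 31.45
ee_pos: [0.57, 0.0221, 0.0938]
orientation: [0.164, 0.608, 0.75, 0.203]
force: [0.1, 0.0, -0.1]
grip_width: 0.531
grip_force: 0.0
```

drive_tool(increments=[[[0, 0, 0], [0, 0, 0.07], 45], [[0, 0, 0], [0, 0, 0], 45]])

```text
t: 31.7
ee_pos: [0.5713, 0.0224, 0.0914]
orientation: [0.164, 0.608, 0.75, 0.203]
force: [-0.6, 0.8, -0.1]
grip_width: 0.531
grip_force: 0.0
```

drive_tool(increments=[[[0, 0, 0], [0, 0, 0.07], 45], [[0, 0, 0], [0, 0, 0], 45]])

```text
t: 31.95
ee_pos: [0.5727, 0.0227, 0.089]
orientation: [0.164, 0.608, 0.75, 0.203]
force: [0.2, -1.0, 0.2]
grip_width: 0.523
grip_force: 0.0
```

```bash
sed -i 's/(abs(t\[:,1\])<45)/(abs(t[:,1])<45)\&(abs(t[:,1])>11)/' fing.py
python3 -c "
from fing import *
fing()"
```

```text
t 32.00 tip y,up,n mm [  0.7  -2.4 -80.7] deg -0.0 tilt err 0.25 F y,up,n [0.5 0.1 0.9] M y,up,n [0.41 0.03 0.06] q [-0.19  0.05 -0.81  0.22  0.2   1.22] 0.525
grip 0.5252903845874829 0.0 TCP h -2.8 up -1.6
finger -1 n 375 z end -45.0 h end 42.1 inner y 21.9 outer 28.8
finger 1 n 374 z end -45.3 h end 42.6 inner y 22.4 outer 29.3
bar up mm -2.1 1949
```

The TCP reads below the deck with no contact, so that's confirmed. Going down another 30 mm in stages.

drive_tool(increments=[[[0, 0, 0], [0, -0.01, 0.2], 45], [[0, 0, 0], [0, 0, 0.2], 45], [[0, 0, 0], [0, 0, 0], 45]])

```text
t: 32.38
ee_pos: [0.5799, 0.0244, 0.074]
orientation: [0.164, 0.608, 0.75, 0.202]
force: [-1.1, 0.7, 0.1]
grip_width: 0.527
grip_force: 0.0
```

```bash
python3 -c "
from fing import *
fing()"
```

```text
t 32.42 tip y,up,n mm [  0.9  -3.3 -97.1] deg -0.0 tilt err 0.2 F y,up,n [ 0.8  0.4 -0.4] M y,up,n [ 0.43 -0.01 -0.04] q [-0.19  0.09 -0.82  0.17  0.19  1.23] 0.53
grip 0.5299210084133011 0.0 TCP h -19.2 up -2.4
finger -1 n 382 z end -44.5 h end 25.2 inner y 22.1 outer 29.1
finger 1 n 379 z end -44.3 h end 25.2 inner y 22.1 outer 29.1
bar up mm -1.7 2605
```

drive_tool(increments=[[[0, 0, 0], [0, 0, 0.12], 45], [[0, 0, 0], [0, 0, 0.12], 45], [[0, 0, 0], [0, 0, 0.08], 45], [[0, 0, 0], [0, 0, 0], 45]])

```text
t: 32.92
ee_pos: [0.5865, 0.0256, 0.0637]
orientation: [0.164, 0.608, 0.75, 0.203]
force: [0.7, 0.0, -1.0]
grip_width: 0.529
grip_force: 0.0
```

```bash
python3 -c "
from fing import *
fing()"
```

```text
t 32.98 tip y,up,n mm [   0.7   -2.7 -109.5] deg -0.0 tilt err 0.25 F y,up,n [-0.3  0.1 -0.5] M y,up,n [0.4  0.01 0.05] q [-0.18  0.12 -0.82  0.14  0.19  1.23] 0.532
grip 0.5322326588806017 0.0 TCP h -31.6 up -1.9
finger -1 n 369 z end -45.0 h end 13.3 inner y 22.0 outer 29.0
finger 1 n 376 z end -45.1 h end 13.6 inner y 22.3 outer 29.3
bar up mm -1.7 2716
```

drive_tool(increments=[[[0, 0, 0], [0, 0, 0], 25], [[0, 0, 0], [0, 0, 0], 12], [[0, 0, 0], [0, 0, 0], 3], [[0, 0, 0], [0, 0, 0], 3], [[0, 0, 0], [0, 0, 0], 3]], force=50)

```text
t: 33.6
ee_pos: [0.5866, 0.0255, 0.0643]
orientation: [0.165, 0.608, 0.75, 0.203]
force: [-4.4, -1.5, 5.0]
grip_width: 0.13
grip_force: 49.6
```

drive_tool(increments=[[[0, 0, 0], [0, 0, 0], 2], [[0, 0, 0], [0, 0, 0], 2]], force=80)

```text
t: 33.85
ee_pos: [0.5865, 0.0255, 0.0644]
orientation: [0.165, 0.608, 0.75, 0.203]
force: [-5.9, -0.9, 6.0]
grip_width: 0.122
grip_force: 78.1
```

```bash
python3 -c "
from fing import *
fing()"
```

```text
t 33.90 tip y,up,n mm [   0.5   -2.5 -109.1] deg -0.0 tilt err 0.28 F y,up,n [ 0.4 -0.2  9. ] M y,up,n [ 0.78  0.04 -0.01] q [-0.18  0.12 -0.82  0.14  0.19  1.23] 0.128
grip 0.12811694080942965 78.05416345596313 TCP h -31.2 up -1.7
finger -1 n 35 z end -42.6 h end 11.3 inner y 11.0 outer 11.9
finger 1 n 57 z end -42.5 h end 11.4 inner y 11.0 outer 12.1
bar up mm -1.8 2538
```

Gripped (78 N, 11 mm). Lifting along the normal.

drive_tool(increments=[[[0, 0, 0], [0, 0, -0.05], 2], [[0, 0, 0], [0, 0, -0.1], 2], [[0, 0, 0], [0, 0, -0.15], 2], [[0, 0, 0], [0, 0, -0.2], 2], [[0, 0, 0], [0, 0, 0], 2]])

```text
t: 34.52
ee_pos: [0.5769, 0.0234, 0.0822]
orientation: [0.165, 0.608, 0.75, 0.203]
force: [0.2, 0.4, -2.1]
grip_width: 0.119
grip_force: 78.1
```

```bash
python3 -c "
from fing import *
fing()"
```

```text
t 34.58 tip y,up,n mm [  0.4  -2.1 -89. ] deg -0.0 tilt err 0.32 F y,up,n [ 0.4 -1.3 -1.3] M y,up,n [0.56 0.02 0.03] q [-0.19  0.07 -0.82  0.19  0.2   1.22] 0.124
grip 0.12351806879731565 78.0941104888916 TCP h -11.0 up -1.4
finger -1 n 486 z end -30.0 h end 18.8 inner y 11.0 outer 39.7
finger 1 n 523 z end -30.2 h end 19.3 inner y 11.0 outer 39.8
bar up mm -1.6 215
```

drive_tool(increments=[[[0, 0, 0], [0, 0, -0.5], 2], [[0, 0, 0], [0, 0, -0.7], 2], [[0, 0, 0], [0, 0, -0.7], 2], [[0, 0, 0], [0, 0, -0.7], 2], [[0, 0, 0], [0, 0, -0.4], 2]])

```text
t: 35.2
ee_pos: [0.5175, 0.0108, 0.1864]
orientation: [0.165, 0.608, 0.75, 0.203]
force: [0.3, -0.4, -0.8]
grip_width: 0.126
grip_force: 78.2
```

```bash
python3 - <<'E'
from fing import *
s=arm.read_state();print(s['t'],s['ee_pos'],s['grip_width'],s['grip_force'],s['force'])
im,d,p=grab('wrist');P,r=cur()
c,rr=np.meshgrid(range(130,390),range(60,228));w=pts(d,p,np.c_[c.ravel(),rr.ravel()]);t=r.inv().apply(w-P)*1000
k=(abs(t[:,0])<55)&(abs(t[:,1])<50)&(t[:,2]<-8)&(t[:,2]>-45)   # cover plate + handle in hand (bar top z~-65+?)
k2=k&(abs(t[:,2]+31)<5);print('plate pts',k2.sum(),'z',np.median(t[k2,2]),'x max',np.percentile(t[k2,0],98),'y',np.percentile(t[k2,1],[2,98]))
# plane fit of the plate in tool frame
q=t[k2];n=np.linalg.svd(q-q.mean(0),full_matrices=0)[2][2];print('plate normal in tool',n.round(3))
# mat from top & wrist frames; target
im,d,p=grab('top');m=cv2.inRange(cv2.cvtColor(im,cv2.COLOR_RGB2HSV),(50,120,60),(75,255,255))
q=max(cv2.findContours(m,cv2.RETR_EXTERNAL,cv2.CHAIN_APPROX_NONE)[0],key=cv2.contourArea)[:,0];print('mat px',cv2.minAreaRect(q))
a=plan([.485,.296,.16],down(84.5),jaw=2)
E
```

```text
35.2 [0.51752591 0.01082194 0.18640837] 0.12620540266752855 78.23927879333496 [ 0.29192622 -0.35414803 -0.84532608]
plate pts 9748 z -30.093954342956813 x max 44.99700663857679 y [-38.95515712  37.42264381]
plate normal in tool [ 0.007  0.005 -1.   ]
mat px ((176.54949951171875, 197.50494384765625), (45.37369918823242, 45.47319793701172), 5.710593223571777)
plan 8
[[[0.824,-0.123,0.464],[0.894,0.029,0.113],2],[[0.824,-0.123,0.464],[0.896,0.002,0.103],2],[[0.824,-0.123,0.464],[0.897,-0.024,0.095],2],[[0.824,-0.123,0.464],[0.896,-0.052,0.088],2],[[0.824,-0.123,0.464],[0.895,-0.079,0.084],2]]
[[[0.824,-0.123,0.464],[0.892,-0.107,0.081],2],[[0.824,-0.123,0.464],[0.888,-0.135,0.08],2],[[0.824,-0.123,0.464],[0.883,-0.162,0.082],2]]
```

The cover is clear of the recess and level in the hand, with its underside 24 mm behind the reported TCP. Carrying it to the mat.

drive_tool(increments=[[[0.82, -0.12, 0.46], [0.89, 0.03, 0], 2], [[0.82, -0.12, 0.46], [0.9, 0, 0.05], 2], [[0.82, -0.12, 0.46], [0.9, -0.02, 0.1], 2], [[0.82, -0.12, 0.46], [0.9, -0.05, 0.09], 2], [[0.82, -0.12, 0.46], [0.9, -0.08, 0.08], 2]])

```text
t: 35.92
ee_pos: [0.4934, 0.1909, 0.1731]
orientation: [0.061, 0.698, 0.71, 0.076]
force: [0.9, -0.3, -0.5]
grip_width: 0.123
grip_force: 78.3
```

drive_tool(increments=[[[0.82, -0.12, 0.46], [0.89, -0.11, 0.08], 2], [[0.82, -0.12, 0.46], [0.89, -0.13, 0.08], 2], [[0.82, -0.12, 0.46], [0.88, -0.16, 0.08], 2], [[0, 0, 0], [0, 0, 0], 2]])

```text
t: 36.42
ee_pos: [0.4813, 0.2985, 0.1616]
orientation: [-0.002, 0.738, 0.675, -0.001]
force: [-0.4, -0.3, -1.2]
grip_width: 0.126
grip_force: 78.4
```

```bash
python3 - <<'E'
from h import *
s=arm.read_state();print(s['t'],s['ee_pos'],s['grip_force'],s['joint_pos'].round(2))
# mat visible in wrist?
im,d,p=grab('wrist');m=cv2.inRange(cv2.cvtColor(im,cv2.COLOR_RGB2HSV),(50,120,60),(75,255,255))
q=max(cv2.findContours(m,cv2.RETR_EXTERNAL,cv2.CHAIN_APPROX_NONE)[0],key=cv2.contourArea)[:,0];W=plane(p,q+0.,[0,0,1],.004)[:,:2]*1000
print(cv2.boundingRect(q),cv2.minAreaRect(W.astype(np.float32)))
a=plan([.484,.295,.03],down(84.5),jaw=2)
E
```

```text
36.425 [0.48128185 0.29847832 0.1616157 ] 78.36631536483765 [ 0.44  0.37 -0.01  1.19  0.    2.1 ]
(187, 104, 148, 53) ((488.5925598144531, 347.12957763671875), (58.49570846557617, 165.80068969726562), 84.8592529296875)
plan 4
[[[-0.007,-0.003,0.016],[-0.012,0.021,0.827],2],[[-0.007,-0.003,0.016],[-0.012,0.021,0.827],2],[[-0.007,-0.003,0.016],[-0.012,0.02,0.827],2],[[-0.007,-0.003,0.016],[-0.012,0.02,0.827],2]]
```

drive_tool(increments=[[[0, 0, 0], [-0.03, 0.03, 0.8], 2], [[0, 0, 0], [-0.03, 0.02, 0.9], 2], [[0, 0, 0], [-0.03, 0.02, 0.9], 2], [[0, 0, 0], [-0.01, 0, 0.9], 2], [[0, 0, 0], [0, 0, 0], 2]])

```text
t: 37.1
ee_pos: [0.4798, 0.2899, 0.0216]
orientation: [-0.002, 0.739, 0.673, -0.003]
force: [-1.1, -0.6, -1.5]
grip_width: 0.127
grip_force: 78.3
```

```bash
python3 - <<'E'
from h import *
s=arm.read_state();print(s['t'],s['ee_pos'],s['grip_force'],s['force'])
a=plan([.484,.294,-.017],down(84.5),jaw=2,n=5)
E
```

```text
37.1 [0.47982223 0.28986409 0.02158091] 78.31673383712769 [-1.11872799 -0.57351669 -1.51608015]
plan 5
[[[-0.016,0.003,0.006],[0.023,0.02,0.193],2],[[-0.016,0.003,0.006],[0.023,0.02,0.193],2],[[-0.016,0.003,0.006],[0.023,0.02,0.193],2],[[-0.016,0.003,0.006],[0.023,0.019,0.193],2],[[-0.016,0.003,0.006],[0.023,0.019,0.193],2]]
```

drive_tool(increments=[[[-0.02, 0, 0], [0.04, 0.03, 0.24], 2], [[-0.02, 0, 0], [0.04, 0.03, 0.24], 2], [[-0.02, 0, 0], [0.03, 0.03, 0.2], 2], [[-0.02, 0, 0], [0, 0, 0.17], 2], [[0, 0, 0], [0, 0, 0], 2]])

```text
t: 37.72
ee_pos: [0.4865, 0.2961, -0.0102]
orientation: [0.001, 0.739, 0.674, 0.002]
force: [-0.1, 0.1, -2.0]
grip_width: 0.121
grip_force: 78.4
```

```bash
python3 - <<'E'
from h import *
s=arm.read_state();print(s['t'],s['ee_pos'],quat(s['orientation']).as_matrix()[:,2].round(4),s['force'])
E
```

```text
37.725 [ 0.4864988   0.29611587 -0.01023754] [ 0.0045  0.0011 -1.    ] [-0.10147041  0.14093423 -2.04271693]
```

drive_tool(increments=[[[0.02, 0.01, 0], [-0.03, -0.05, 0.08], 2], [[0, 0, 0], [0, 0, 0.08], 2], [[0, 0, 0], [0, 0, 0.04], 2], [[0, 0, 0], [0, 0, 0], 2]])

```text
t: 38.22
ee_pos: [0.485, 0.2953, -0.0177]
orientation: [0.0, 0.739, 0.674, 0.002]
force: [-0.1, 0.2, -2.7]
grip_width: 0.128
grip_force: 78.4
```

drive_tool(increments=[[[0, 0, 0], [0, 0, 0.03], 2], [[0, 0, 0], [0, 0, 0], 2]])

```text
t: 38.48
ee_pos: [0.4851, 0.2954, -0.0188]
orientation: [0.0, 0.739, 0.674, 0.002]
force: [0.9, -0.3, -1.3]
grip_width: 0.127
grip_force: 78.4
```

drive_tool(increments=[[[0, 0, 0], [0, 0, 0.02], 2], [[0, 0, 0], [0, 0, 0], 2]])

```text
t: 38.72
ee_pos: [0.4851, 0.2953, -0.0196]
orientation: [0.0, 0.739, 0.674, 0.002]
force: [-0.2, -0.1, -1.9]
grip_width: 0.125
grip_force: 78.4
```

drive_tool(increments=[[[0, 0, 0], [0, 0, 0.02], 2], [[0, 0, 0], [0, 0, 0], 2]])

```text
t: 38.98
ee_pos: [0.485, 0.2953, -0.0205]
orientation: [0.0, 0.739, 0.674, 0.002]
force: [0.0, 0.3, -1.9]
grip_width: 0.127
grip_force: 78.4
```

drive_tool(increments=[[[0, 0, 0], [0, 0, 0.02], 2], [[0, 0, 0], [0, 0, 0], 2]])

```text
t: 39.22
ee_pos: [0.485, 0.2953, -0.0213]
orientation: [0.0, 0.739, 0.674, 0.002]
force: [-0.0, 0.3, -1.8]
grip_width: 0.126
grip_force: 78.4
```

drive_tool(increments=[[[0, 0, 0], [0, 0, 0.02], 2], [[0, 0, 0], [0, 0, 0], 2]])

```text
t: 39.48
ee_pos: [0.4853, 0.2954, -0.0218]
orientation: [0.001, 0.739, 0.674, 0.003]
force: [-0.5, 0.7, 0.5]
grip_width: 0.128
grip_force: 78.8
```

drive_tool(increments=[[[0, 0, 0], [0, 0, 0.02], 2], [[0, 0, 0], [0, 0, 0], 2]])

```text
t: 39.72
ee_pos: [0.4853, 0.2955, -0.0219]
orientation: [0.001, 0.739, 0.674, 0.003]
force: [-2.1, -0.6, 5.2]
grip_width: 0.123
grip_force: 79.6
```

```bash
python3 - <<'E'
from h import *
s=arm.read_state();print(s['t'],s['ee_pos'],s['force'])
im,d,p=grab('wrist');P,r=cur()
c,rr=np.meshgrid(range(130,390),range(60,228));w=pts(d,p,np.c_[c.ravel(),rr.ravel()]);t=r.inv().apply(w-P)*1000
k=(abs(t[:,0])<44)&(abs(t[:,1])<38)&(abs(t[:,2]+30)<5);print('plate world z',np.median(w[k,2]))
h=cv2.cvtColor(im,cv2.COLOR_RGB2HSV);g=cv2.inRange(h,(50,120,60),(75,255,255));a,b=np.nonzero(g);q=pts(d,p,np.c_[b,a]);print('mat z',np.median(q[:,2]))
E
```

```text
39.725 [ 0.48528431  0.29554546 -0.02189599] [-2.1027407  -0.62521326  5.16903101]
plate world z 0.009578067437991503
mat z 0.003560339544083555
```

Cover is resting on the mat (5 N contact). Release and retreat.

drive_tool(increments=[[[0, 0, 0], [0, 0, 0], 15], [[0, 0, 0], [0, 0, 0], 25], [[0, 0, 0], [0, 0, 0], 35], [[0, 0, 0], [0, 0, 0], 45], [[0, 0, 0], [0, 0, 0], 50]], force=40)

```text
t: 40.4
ee_pos: [0.4851, 0.2954, -0.0229]
orientation: [0.0, 0.739, 0.674, 0.002]
force: [-0.7, -0.2, -0.8]
grip_width: 0.584
grip_force: 0.0
```

drive_tool(increments=[[[0, 0, 0], [0, 0, -0.3], 50], [[0, 0, 0], [0, 0, -0.7], 50], [[0, 0, 0], [0, 0, -0.9], 50], [[0, 0, 0], [0, 0, -0.9], 50], [[0, 0, 0], [0, 0, -0.9], 50]])

```text
t: 41.02
ee_pos: [0.4846, 0.295, 0.1274]
orientation: [0.001, 0.739, 0.674, 0.003]
force: [0.8, 0.1, 0.6]
grip_width: 0.586
grip_force: 0.0
```

drive_tool(increments=[[[0, 0, 0], [-0.7, 0, -0.6], 50], [[0, 0, 0], [-0.7, 0, -0.3], 50], [[0, 0, 0], [-0.7, 0, 0], 50], [[0, 0, 0], [0, 0, 0], 50]])

```text
t: 41.52
ee_pos: [0.4766, 0.21, 0.1621]
orientation: [0.001, 0.74, 0.673, 0.003]
force: [-0.1, 0.3, 0.1]
grip_width: 0.589
grip_force: 0.0
```

```bash
python3 - <<'E'
from meas import *
s=arm.read_state();print(s['t'],s['ee_pos'],s['force'])
for nm in('wrist','top'):
    im,d,p=grab(nm);h=cv2.cvtColor(im,cv2.COLOR_RGB2HSV)
    m=cv2.inRange(h,(50,120,60),(75,255,255));q=max(cv2.findContours(m,cv2.RETR_EXTERNAL,cv2.CHAIN_APPROX_NONE)[0],key=cv2.contourArea)[:,0]
    W=plane(p,q+0.,[0,0,1],.004)[:,:2]*1000;R0=cv2.minAreaRect(W.astype(np.float32));print(nm,'mat',R0)
    hull=np.zeros_like(m);cv2.fillConvexPoly(hull,cv2.convexHull(q),1);hull=cv2.erode(hull,np.ones((5,5)))
    r,c=np.nonzero((hull>0)&(m==0)&(h[:,:,1]<70)&(d>0));w=pts(d,p,np.c_[c,r]);k=abs(w[:,2]-.010)<.003;print('plate',k.sum(),np.median(w[k,2]),cv2.minAreaRect((w[k,:2]*1000).astype(np.float32)))
    w2=w[k];n=np.linalg.svd(w2-w2.mean(0),full_matrices=0)[2][2];print('normal',n.round(3),'max z',w[:,2].max())
m=cv2.inRange(h,(22,120,100),(35,255,255));m[:,:330]=0;m[:,370:]=0;m[:180]=0;m[220:]=0;r,c=np.nonzero(m);w=pts(d,p,np.c_[c,r]);t=w[w[:,2]>.12];print('driver',len(t),t.mean(0))
E
```

```text
41.525 [0.47659577 0.21004965 0.16207463] [-0.1121957   0.32376204  0.12809661]
wrist mat ((483.4992980957031, 293.6640625), (165.3119354248047, 166.08218383789062), 84.58309936523438)
plate 5521 0.009491095494488053 ((485.41455078125, 295.1943054199219), (89.28218078613281, 80.09918975830078), 84.69569396972656)
normal [ 0.  0. -1.] max z 0.04547031282521679
top mat ((478.2508544921875, 233.88043212890625), (44.261783599853516, 166.11245727539062), 84.50496673583984)
plate 0 nan ((0.0, 0.0), (0.0, 0.0), 0.0)
  return _methods._mean(a, axis=axis, dtype=dtype,
  ret = ret.dtype.type(ret / rcount)
<stdin>:9: RuntimeWarning: Mean of empty slice.
  ret = um.true_divide(
Traceback (most recent call last):
IndexError: index 2 is out of bounds for axis 0 with size 0
```

The cover lies flat and level, about 2.5 mm from the mat's centre. The driver was checked upright in its stand and both fasteners read about 90°. Handing in.

```bash
python3 -c "
from plant import arm
print(arm.hand_in())"
```

```text
the job is handed in; nothing more can be done
None
```

I handed the job in at about 42 s: both cams were turned to about 90° (their stops), the driver is back in its stand, and the cover lies flat, handle up, about 2.5 mm from the mat's centre; I didn't re-check the other bench items by camera.

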